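Lift a pan of washed machine heads onto the drying stand

ROBOT

A 6-joint arm with a two-finger parallel gripper is mounted at the origin on a cart in front of the work surface, level with it; the furniture and walls round the work are solid. World frame = base frame: x ahead of the robot, y to its left, z up, the work surface at z = 0. Lengths are in mm, angles in rad, forces in N, time in s.
With the tool pointing down it reaches from about 350 to 875 mm from the base axis. Payload 4.2 kg.
Tool frame: the origin (TCP) lies at the very end of the fingers, on their centre line; the grasp point (between the pads) lies 19 mm behind it; z points along the fingers, y is the direction in which the jaws open and shut (so a half turn about z gives the same grasp; the last joint's range is limited). The gripper opens to 85 mm and grips with 20 to 120 N. Pads are 22 mm wide; open, the fingers measure 114 mm over their backs; the gripper's body (76 mm by 85 mm) begins 54 mm behind the grasp point. The pads swing forward as they close: fully open they stand 13 mm farther back than shut.
Start: joints at [-1.05, 0.385, 0.008, 0, -1.194, -0.259], TCP at [161.779, -603.678, 231.312] pointing down, gripper open.
Joint ranges: [-3.14, 3.14], [-1.21, 2.06], [-1.07, 1.41], [-3.16, 2.05], [-2.99, -0.16], [-3.1, 3.1]. Speed limits (rad/s): [2.79, 2.79, 3.14, 3.14, 3.14, 3.14].

INTERFACE

Orientations are given as a unit quaternion [x, y, z, w].
In Python, from bench import arm gives the robot as it stands.
- The arm moves only by the tool apply_moves, never from a script. Its argument "plan" is one flat list of numbers, 5 for each row, row after row: the gripper's target within -1 to 1 (shut at 1, half-way at 0, fully open at -1), then the shift along the world's x, y, z in m, then the turn about the world's z in degrees. A call has 1 to 8 rows; each row is the pose to reach, as a shift and turn from the pose commanded when the call began; what a row does not reach only later rows make up. A row lasts 1/12 s, in which the tool goes at most 41.7 mm and 7.16 degrees, less where a joint would pass 70% of its speed; a pose out of reach is approached as far as the arm can. A call with a gripper value outside its range is refused whole. The fingers move at their own pace and stop on an object; the grip force is fixed at half the most. Time passes only in rows, so rows that repeat a pose let the fingers close. It gives the time, the measured TCP pose, the force and the opening at its end, in the units of the state.
- arm.read_state(): the state, without advancing time (a new reading comes with each control period).
- arm.get_image(name): name is "scene" or "side" or "wrist"; returns a dict with "color" (480x640x3 uint8, red, green, blue), "range_z" (480x640 float32, mm along the optical axis (not along the pixel's ray), 0 where there is no reading), "camera_matrix" (3x3 intrinsics, pixels), "camera_from_world" (4x4, takes a point from world to camera coordinates); the wrist camera has in their place "mount" (4x4, takes a point from camera to tool coordinates, whose origin is the TCP and whose axes are the flange's). Camera axes: x right, y down, z forward; pixel columns grow to the right and rows downward; lengths in mm; the calibration is good to about 2 mm. A picture is of the moment at which its call begins: read the wrist's pose just before it.
- arm.job_done(): hands the job in, once; it reports no verdict.
The state is a dict: "clock": time; "joints": joint angles; "joint_vel": joint speeds; "joint_efforts": joint torques, N m; "position": TCP position; "ee_rot": TCP orientation; "contact_force": force on the tool from outside, world axes, zero at the start; "wrist_torque": the same for the moment, N m; "gripper_width": finger opening in mm.
Only numpy, scipy, OpenCV 4.12 (cv2) and the standard library are available. Lean on these libraries where they do the work, as an engineer would, in place of code of your own. Each camera call takes 0.05 s, during which the arm holds its last target.

TASK

The low metal pan on the stop board holds three freshly washed guitar machine heads that must not be fingered: take the slotted lifter, push its blade along the board until the pan stands against the fence and the blade's edge, right under the pan, meets the fence too (feel for it, do not ram it), and carry the pan level to the drying stand with all three heads in it. Set it gently and squarely on the two upper ledges, centred front to back, draw the lifter out between them and lay it flat on the bare worktop; the gripper must not touch the pan or the heads, and the other things on the bench stay where they are.

Things in the scene. Friction and masses are not known exactly. Their poses are not given: they have to be found in the camera images.
- lifter: slotted cranked spatula, steel blade, dark wooden handle, 140 g, loose, first lying on its blade on the worktop. Origin: underside of the blade, middle of its rear end; x to the tip, z up. Blade 60 mm wide, 90 mm long (x 0 to 90), 2.4 mm thick, last 16 mm bevelled on top to a 0.5 mm edge. Behind it a tab to x -12 mm and an 18 mm wide neck up to the handle. Centre of mass near x +10 mm
- lifter_tip (a point): middle of the lifter's front edge, on its underside (x = 90 mm, z = 0 in the lifter's frame; same axes). The blade's pitch can slip a degree or two in the grip when the tip is loaded, so feel for the board. With the pan at the fence it can take up to about 25 N to get under the foot, then the blade goes in easily until its edge meets the fence
- lifter_grip (a point): grip point in the handle, at x -55, z +55 mm in the lifter's frame (same axes). The handle is a straight level bar along x from x -26 to -114 mm, 20 mm wide (y), 24 mm high, centred 55 mm above the blade's underside: take it from above across its width, firmly (60 N or more)
- pan: low open aluminium pan, 80 (x) by 132 mm (y) over the rim, 12 mm high, 0.1 to 0.2 kg, loose. Origin: centre of its underside, z up. Flat underside 62 x 114 mm; all round it the foot slopes up 4 mm over 6 mm, then a steep wall goes up to the rim, 9 mm outside the underside. A blade edge on the board, or under 2 mm above it, wedges under the foot; held higher it only pushes. Friction about 0.6
- machine_head_0: machine head (guitar tuner) of pale metal, 48 x 31 x 33 mm, 36 g, standing loose in the pan with its peg shaft up; origin at the middle of its underside, z up
- machine_head_1: machine head (guitar tuner) of pale metal, 48 x 31 x 33 mm, 36 g, standing loose in the pan with its peg shaft up; origin at the middle of its underside, z up
- machine_head_2: machine head (guitar tuner) of pale metal, 48 x 31 x 33 mm, 36 g, standing loose in the pan with its peg shaft up; origin at the middle of its underside, z up
- stop_board: fixed plywood board, 196 (x) by 150 mm (y), 12 mm thick. Origin: under it, 88 mm from its open front; x from front to fence, a strip 17 mm thick, 18 mm high across its far part. Two wing nuts hold the fence firmly; its near face lies anywhere from x +34 to +90 mm and is not reported: feel for it. The pan lies before it, x axes alike within 0.1 rad, and slides until its far rim meets the fence
- drying_stand: fixed stand, open at front (-x), back and top: base 112 x 164 mm, two plywood cheeks 100 mm high, inner faces at y +-73 mm, two tiers of aluminium ledges from the cheeks to y +-40 mm, x -52 to +52, a 9 mm tab up at their far ends. Ledge tops at 28 mm (holds a fixed empty pan, rim at 40 mm) and 75 mm (free). Cross rod at x 46, top at 53 mm. Origin: centre of its underside; x front to back
- stand_seat (a point): the middle between the two upper ledges, level with their tops, 75 mm above the worktop (x, y = 0 in the stand's frame, same axes): where the pan's origin shall come. The 80 mm between the ledges are free for the 60 mm blade
- bit_block: bystander: wooden block with driver bits, 32 x 90 x 52 mm; origin at the middle of its underside
- sanding_block: bystander: wooden sanding block, 46 x 70 x 24 mm; origin at the middle of its underside
There are look-alikes about, which are no part of the job. Leave any red look-alike of the machine_head_1 alone.

How it is judged (in metres and radians):
On the way:
1. the pan is lifted clear of the stop board with the lifter's edge well under its far part (22 mm or more past its middle) (x of lifter_tip in the frame of pan above 0.022 m and z of pan in the frame of stop_board above 0.035 m and contact force between lifter and pan above 0.8 N), for 0.2 s.
At the end, for the whole second after the job is handed in: The pan rests on the upper ledges, within 18 mm front to back, 12 mm sideways, 3 mm in height of the seat, level (0.06 rad) and square (0.2 rad); all three heads inside its rim, at rest; the lifter at rest flat on the bare worktop (within 6 mm, tilt under 0.1 rad), clear of the pan (x of pan in the frame of stand_seat between -0.018 and 0.018 m and y of pan in the frame of stand_seat between -0.012 and 0.012 m and z of pan in the frame of stand_seat between -0.003 and 0.003 m and angle between pan's own z axis and vertical below 0.06 rad and angle between the x axis of pan and the x axis of drying_stand, either way round below 0.2 rad and linear speed of each of pan, lifter below 0.02 m/s and x of machine_head_0 in the frame of pan between -0.036 and 0.036 m and y of machine_head_0 in the frame of pan between -0.063 and 0.063 m and z of machine_head_0 in the frame of pan between -0.003 and 0.02 m and linear speed of each of machine_head_0, machine_head_1, machine_head_2 below 0.03 m/s and x of machine_head_1 in the frame of pan between -0.036 and 0.036 m and y of machine_head_1 in the frame of pan between -0.063 and 0.063 m and z of machine_head_1 in the frame of pan between -0.003 and 0.02 m and x of machine_head_2 in the frame of pan between -0.036 and 0.036 m and y of machine_head_2 in the frame of pan between -0.063 and 0.063 m and z of machine_head_2 in the frame of pan between -0.003 and 0.02 m and height (world z) of lifter between -0.004 and 0.006 m and angle between lifter's own z axis and vertical below 0.1 rad and contact force between lifter and pan below 0.1 N); the robot touches nothing.
It fails at once if the gripper touches the pan or a machine head (more than 1 N) (contact force between the fingers and machine_head_0 above 1 N or contact force between the fingers and machine_head_1 above 1 N or contact force between the fingers and machine_head_2 above 1 N or contact force between the fingers and pan above 1 N).
It fails at once if the pan is tipped by more than about 17 degrees (angle between pan's own z axis and vertical above 0.3 rad).
It fails at once if the pan is dropped or rammed onto the stand (more than 30 N between them) (contact force between pan and drying_stand above 30 N).
It fails at once if the lifter rams the stop board or its fence (more than 50 N) (contact force between lifter and stop_board above 50 N).
It fails at once if a bystander object is shifted by more than 30 mm (distance of any of bit_block, sanding_block from where it was at the start of the episode above 0.03 m).
It also fails if it takes over 72 s, if anything falls off the work surface, if the arm or the gripper's body presses on something with over 40 N, if the wrist force passes 120 N, or if a joint passes its speed limit or range.

## Working session

There is one attempt and no reset: what is moved stays moved. The work goes in short steps, Python scripts to look and compute and a tool call to move; the robot and the scene stay as the last step left them, time stands still between calls to the robot, and variables do not carry over. Pictures are saved under pics/ and viewed, and the job is handed in when it is done.

Besides the shell and the picture viewer there is one more tool, called by a JSON object that holds its "fn" and its "kwargs", one argument or row to a line. apply_moves: Moves the arm, as the interface text tells. Its arguments: {"type":"object","properties":{"plan":{"type":"array","items":{"type":"number"}}},"required":["plan"]}

```bash
mkdir -p pics; ls
cat > h.py <<'E'
from bench import arm
import numpy as np, cv2
def grab(n,tag):
    s=arm.read_state(); d=arm.get_image(n)
    cv2.imwrite(f'pics/{tag}.png',d['color'][:,:,::-1])
    np.savez(f'/tmp/{tag}.npz',s=np.array([0]),pos=s['position'],rot=s['ee_rot'],**{k:v for k,v in d.items()})
    return d
def world(d,u,v,pos=None,rot=None):
    K=d['camera_matrix'];z=d['range_z'][v,u]
    p=np.stack([(u-K[0,2])/K[0,0]*z,(v-K[1,2])/K[1,1]*z,z,np.ones_like(z)],-1)
    if 'mount' in d:
        from scipy.spatial.transform import Rotation as R
        T=np.eye(4);T[:3,:3]=R.from_quat(d['rot'] if rot is None else rot).as_matrix();T[:3,3]=d['pos'] if pos is None else pos
        M=T@d['mount']
    else: M=np.linalg.inv(d['camera_from_world'])
    return (p@M.T)[...,:3]
def cloud(d):
    v,u=np.mgrid[0:480,0:640]
    return world(d,u,v)
def load(tag): return dict(np.load(f'/tmp/{tag}.npz'))
E
python3 - <<'E'
from h import *
print(arm.read_state())
for n in('scene','side','wrist'): grab(n,n+'0')
E
```

```text
pics
{'clock': 0.0, 'joints': array([-1.05038817e+00,  3.85531868e-01,  6.63541613e-03, -4.66304786e-04,
       -1.19401104e+00, -2.58574833e-01]), 'joint_vel': array([ 1.58234283e-03, -2.60375810e-05,  8.34816403e-04,  1.31215295e-03,
        1.57444197e-03,  1.23970923e-03]), 'joint_efforts': array([-7.39208663e-04, -3.92286873e+01,  1.88404155e+01,  4.18612540e+00,
       -4.53675617e-03,  1.03047111e-05]), 'position': array([ 161.62683587, -603.13815037,  230.24509668]), 'ee_rot': array([-1.30457663e-01,  9.91453295e-01,  1.05881049e-03, -2.00348501e-04]), 'contact_force': array([-0.17104116,  0.47984047, -0.23751105]), 'wrist_torque': array([-0.01123359, -0.02974974,  0.01568037]), 'gripper_width': 85.64586241331759}
```

View pics/scene0.png

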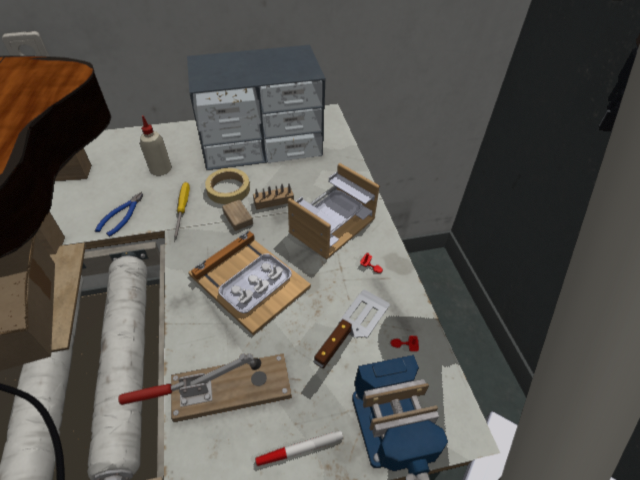

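View pics/side0.png

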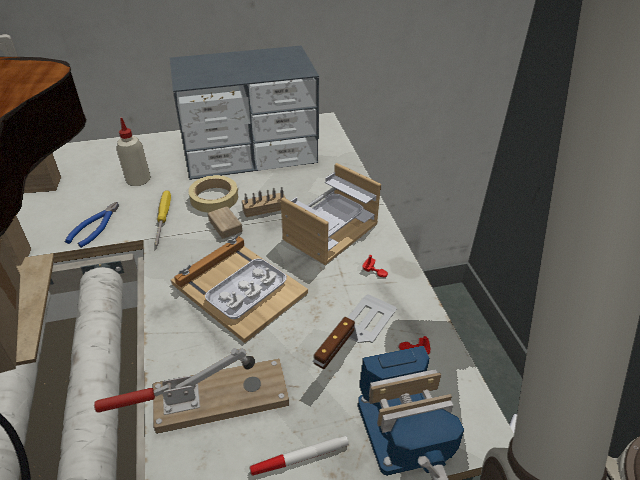

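View pics/wrist0.png

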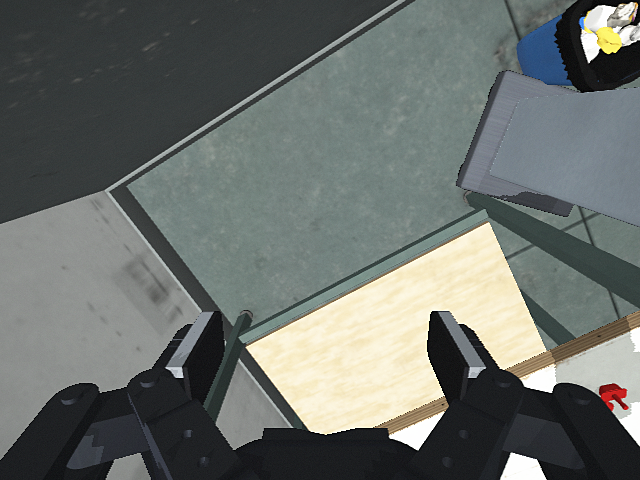

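The scene view shows the lifter with its handle at (333,343) and blade at (368,313). The board and pan are at (252,282), with three pale heads in the pan. The stand is at (335,212), its fixed empty pan in the lower tier. The two red heads at (371,263) and (405,343) are decoys. Next I'll measure.

```bash
cat >> h.py <<'E'
def ortho(ds,x0,x1,y0,y1,res,zmax=300):
    H=int((x1-x0)/res);W=int((y1-y0)/res)
    hm=np.full((H,W),-99.);im=np.zeros((H,W,3),np.uint8)
    for d in ds:
        P=cloud(d).reshape(-1,3);C=d['color'].reshape(-1,3)
        ok=(d['range_z'].reshape(-1)>0)&(P[:,2]<zmax)
        P=P[ok];C=C[ok];r=((x1-P[:,0])/res).astype(int);c=((y1-P[:,1])/res).astype(int)
        m=(r>=0)&(r<H)&(c>=0)&(c<W)
        o=np.argsort(P[m,2]);r,c=r[m][o],c[m][o]
        hm[r,c]=P[m,2][o];im[r,c]=C[m][o]
    return hm,im
E
python3 - <<'E'
from h import *
a=load('scene0');b=load('side0')
for d in(a,b):
    print(np.linalg.inv(d['camera_from_world'])[:3,3])
    for n,u,v in[('handle',333,343),('blade',368,313),('pan',252,282),('fence',222,253),('stand',335,212),('cheekL',310,225),('table',300,400)]:
        print(n,world(d,np.array(u),np.array(v)).round(0))
hm,im=ortho([b,a],200,900,-500,200,1)
cv2.imwrite('pics/o.png',cv2.resize(cv2.morphologyEx(im,cv2.MORPH_CLOSE,np.ones((3,3)))[:,:,::-1],(600,600)))
E
```

```text
[246.51294773 234.8234156  721.52786477]
handle [408. -88.  65.]
blade [ 401. -210.   -0.]
pan [ 618. -137.   19.]
fence [ 707. -155.   30.]
stand [ 577. -381.   29.]
cheekL [ 582. -287.   67.]
table [416.  -1.   2.]
[175.07317082 353.91480688 699.55483627]
handle [409. -85.  67.]
blade [ 414. -216.    2.]
pan [ 598. -141.   44.]
fence [ 699. -184.   29.]
stand [ 582. -396.   30.]
cheekL [ 574. -288.   76.]
table [423. -15.   2.]
```

View pics/o.png

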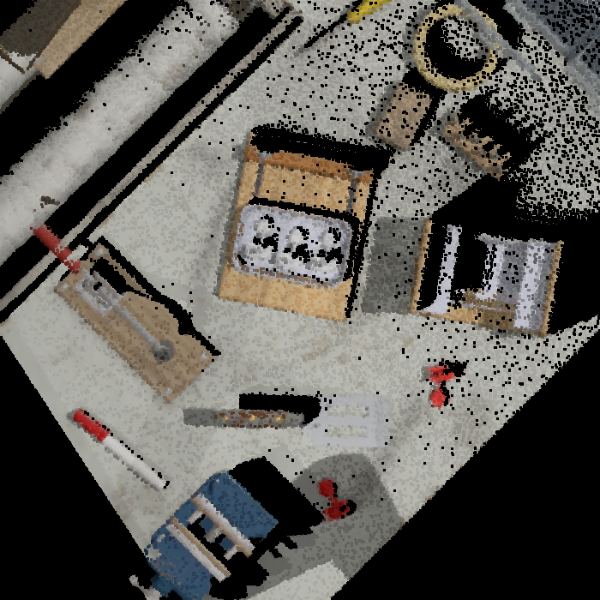

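Run:
```python
from h import *
d=load('wrist0');print(d['mount'].round(2));print(d['camera_matrix'])
a=load('scene0');b=load('side0')
for d in(a,b):
    P=cloud(d).reshape(-1,3);C=d['color'].reshape(-1,3).astype(int)
    box=lambda x0,x1,y0,y1,z0,z1:(P[:,0]>x0)&(P[:,0]<x1)&(P[:,1]>y0)&(P[:,1]<y1)&(P[:,2]>z0)&(P[:,2]<z1)
    for n,m in[('handle',box(370,450,-160,-10,62,72)),('board',box(520,760,-260,-30,9,15)),('cheeks',box(500,680,-460,-270,96,106)),('ledge',box(500,680,-450,-290,70,80)),('rim',box(560,680,-230,-60,21,27)),('vise',box(200,420,-300,0,20,300))]:
        q=P[m]; 
        if len(q)<5: print(n,len(q));continue
        r=cv2.minAreaRect(q[:,:2].astype(np.float32));print(n,len(q),np.round(r[0],1),np.round(r[1],1),round(r[2],2),q[:,2].mean().round(1),q[:,2].max().round(1))
```

```text
[[  -0.     -0.95   -0.32   83.83]
 [   1.     -0.      0.     -1.51]
 [  -0.     -0.32    0.95 -142.08]
 [   0.      0.      0.      1.  ]]
[[359.06839736   0.         325.28089545]
 [  0.         359.06839736 240.48244137]
 [  0.           0.           1.        ]]
handle 602 [411.3 -93.1] [87.9 20.6] 88.23 66.5 70.2
board 3852 [ 653.3 -156.4] [165.2 237.9] 78.26 12.2 15.0
cheeks 370 [ 575.8 -367.3] [166.6 110.4] 80.16 98.8 102.5
ledge 972 [ 575.  -366.5] [165.2 107.7] 79.18 74.7 80.0
rim 689 [ 612.3 -140.2] [133.6  83.2] 79.98 24.2 27.0
vise 6316 [323.8 -63. ] [176.2 226.2] 32.94 86.1 104.4
handle 689 [412.5 -95.2] [88.9 20.4] 88.31 67.3 71.3
board 3888 [ 654.7 -158.7] [165.8 238.7] 78.9 12.9 15.0
cheeks 463 [ 577.2 -369.2] [166.2 112.9] 79.37 99.6 104.2
ledge 995 [ 577.  -366.3] [163.  110.6] 79.75 75.8 80.0
rim 809 [ 613.5 -141.9] [134.1  82.5] 79.43 24.0 27.0
vise 7411 [325.  -64.8] [176.3 229.8] 32.83 87.1 105.1
```

Run:
```python
from h import *
a=load('scene0');b=load('side0')
P=np.vstack([cloud(a).reshape(-1,3),cloud(b).reshape(-1,3)])
for x in range(340,410,6):
  print(x,[int(max(P[(abs(P[:,0]-x)<4)&(abs(P[:,1]-y)<6)&(P[:,2]<200)][:,2],default=-1)) for y in range(-170,-40,10)])
# vise overall maxz, and tall things
m=(P[:,2]>110)&(P[:,2]<500)&(P[:,0]>150)&(P[:,0]<800)&(P[:,1]<60)&(P[:,1]>-620)
print(P[m].min(0) if m.any() else 0,P[m].max(0) if m.any() else 0, m.sum())
```

```text
340 [9, 2, 2, 1, 0, -1, -1, -1, -1, 100, 100, 100, 99]
346 [3, 3, 2, 2, 1, -1, -1, -1, -1, -1, 99, 100, 99]
352 [3, 3, 1, 2, 2, 1, -1, -1, -1, 1, 98, 98, 14]
358 [2, 3, 3, 2, 2, 1, 0, -1, 1, 2, 60, 60, 3]
364 [3, 3, 3, 2, 1, 1, 1, 2, 3, 3, 2, 4, 4]
370 [3, 3, 3, 3, 1, 2, 3, 3, 4, 4, 2, 4, 4]
376 [3, 3, 3, 3, 2, 2, 4, 4, 2, 4, 3, 3, 4]
382 [6, 6, 4, 3, 2, 2, 3, 3, 3, 3, 3, 3, 3]
388 [6, 6, 4, 3, 2, 3, 3, 3, 2, 3, 4, 3, 2]
394 [6, 6, 3, 3, 4, 3, 3, 3, 3, 3, 3, 3, 3]
400 [5, 5, 41, 67, 68, 69, 68, 69, 67, 67, 68, 66, 68]
406 [5, 6, 41, 69, 70, 70, 69, 69, 69, 70, 69, 69, 68]
[ 150.00162535 -619.93586874  110.01509691] [799.99106645  59.97643935 499.99999946] 33117
```

{"fn": "apply_moves", "kwargs": {
  "plan": [0,0.15,0.297,0.05,44,0,0.15,0.297,0.05,44,0,0.15,0.297,0.05,44,0,0.15,0.297,0.05,44,0,0.15,0.297,0.05,44,0,0.15,0.297,0.05,44,0,0.15,0.297,0.05,44,0,0.15,0.297,0.05,44]
}}

```text
clock: 0.82
position: [310.5, -307.5, 281.0]
ee_rot: [-0.493, 0.87, 0.0, 0.0]
contact_force: [1.0, -0.4, 0.3]
gripper_width: 42.9
```

{"fn": "apply_moves", "kwargs": {
  "plan": [0,0.1,0.198,-0.08,29.2,0,0.1,0.198,-0.08,29.2,0,0.1,0.198,-0.08,29.2,0,0.1,0.198,-0.08,29.2,0,0.1,0.198,-0.08,29.2,0,0.1,0.198,-0.08,29.2,0,0.1,0.198,-0.08,29.2,0,0.1,0.198,-0.08,29.2]
}}

```text
clock: 1.48
position: [410.3, -110.4, 200.2]
ee_rot: [-0.697, 0.717, 0.001, -0.001]
contact_force: [0.0, -0.5, 1.7]
gripper_width: 42.8
```

Run:
```python
from h import *
s=arm.read_state();print(s['position'],s['joints'].round(2),s['ee_rot'].round(4),s['contact_force'])
grab('wrist','w1');d=load('w1')
P=cloud(d).reshape(-1,3)
for n,z0,z1 in[('handle',62,72),('blade',1.,6)]:
    m=(P[:,2]>z0)&(P[:,2]<z1)&(P[:,0]>370)&(P[:,0]<450)&(P[:,1]<-20)&(P[:,1]>-260)
    q=P[m];r=cv2.minAreaRect(q[:,:2].astype(np.float32));print(n,len(q),np.round(r[0],1),np.round(r[1],1),round(r[2],2),q[:,2].mean())
```

```text
[ 410.33893499 -110.3772105   200.2051494 ] [ 0.12  0.07 -0.5  -0.   -1.01 -0.15] [-6.970e-01  7.171e-01  6.000e-04 -8.000e-04] [ 0.03432712 -0.52180878  1.68807535]
handle 2442 [411.6 -96.8] [86.9 19.8] 87.66 66.29951636387334
blade 5214 [ 410.1 -140.5] [ 79.4 238.8] 0.23 2.0218992030020204
```

View pics/w1.png

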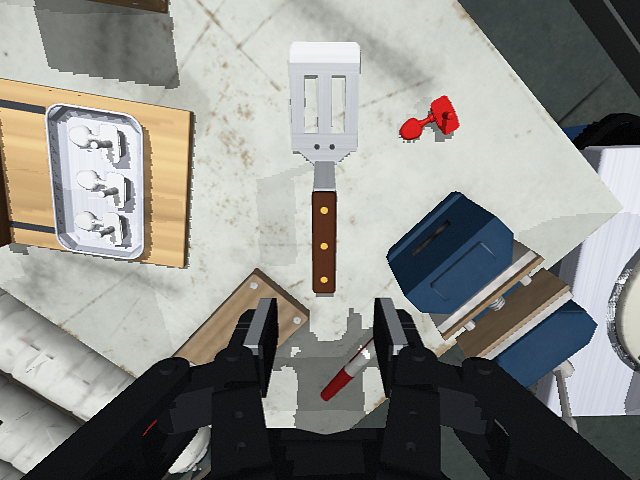

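The wrist view shows the handle at cols 312-337, rows 190-294, with the blade ahead of it up to row 42. The fingers line up with it, so I'm descending to grasp.

{"fn": "apply_moves", "kwargs": {
  "plan": [0,0.001,-0.001,-0.04,-0.4,0,0.001,-0.001,-0.08,-0.4,0,0.001,-0.001,-0.12,-0.4,0,0.001,-0.001,-0.15,-0.4,0,0.001,-0.001,-0.164,-0.4,0,0.001,-0.001,-0.164,-0.4,0,0.001,-0.001,-0.164,-0.4]
}}

```text
clock: 2.12
position: [411.3, -113.4, 37.0]
ee_rot: [-0.693, 0.721, 0.0, -0.0]
contact_force: [1.6, 0.3, 0.1]
gripper_width: 42.6
```

{"fn": "apply_moves", "kwargs": {
  "plan": [1,0,0,0,0,1,0,0,0,0,1,0,0,0,0,1,0,0,0,0,1,0,0,0,0,1,0,0,0,0,1,0,0,0,0,1,0,0,0,0]
}}

```text
clock: 2.78
position: [412.5, -112.4, 38.2]
ee_rot: [-0.694, 0.72, -0.001, 0.001]
contact_force: [-1.4, 0.1, 6.3]
gripper_width: 19.3
```

{"fn": "apply_moves", "kwargs": {
  "plan": [1,0,0,0.02,0,1,0,0,0.06,0,1,0,0,0.1,0,1,0,0,0.1,0,1,0,0,0.1,0]
}}

```text
clock: 3.2
position: [412.8, -112.0, 139.2]
ee_rot: [-0.693, 0.721, -0.002, 0.003]
contact_force: [-0.5, -0.1, -2.2]
gripper_width: 19.0
```

Run:
```python
from h import *
s=arm.read_state();print(s['position'],s['contact_force'],s['wrist_torque'],s['gripper_width'])
a=load('scene0');b=load('side0')
for d in(a,b):
    P=cloud(d).reshape(-1,3);C=d['color'].reshape(-1,3).astype(int)
    # unrotate by -10.3deg
    for ang in(-10.3,):
        t=np.deg2rad(ang);ex=np.array([np.cos(t),np.sin(t)]);ey=np.array([-ex[1],ex[0]])
        o=np.array([613,-141.]);X=(P[:,:2]-o)@ex;Y=(P[:,:2]-o)@ey
        # front edge of board
        for y in range(-70,80,20):
            m=(abs(Y-y)<5)&(X>-150)&(X<-30)&(P[:,2]>9)
            m2=(abs(Y-y)<5)&(X>40)&(X<140)&(P[:,2]>26)&(P[:,2]<33)
            m3=(abs(Y-y)<5)&(X>40)&(X<140)&(P[:,2]>10)&(P[:,2]<14.5)
            print(y,np.sort(X[m])[:3].round(1), 'fence',np.sort(X[m2])[[0,1,2,-3,-2,-1]].round(1) if m2.sum()>5 else None,'boardfar',X[m3].max().round(1) if m3.any() else None)
        for x in range(-80,120,20):
            m=(abs(X-x)<6)&(P[:,2]>9)&(abs(Y)<100)
            print('x',x,Y[m].min().round(1),Y[m].max().round(1))
grab('wrist','w2')
```

```text
[ 412.80567972 -112.04433372  139.18750922] [-0.48622606 -0.06201588 -2.22597088] [0.11601523 0.05765158 0.01404095] 19.032808654117968
-70 [-76.2 -76.  -75.6] fence [ 86.8  87.4  88.3  99.4  99.5 100.2] boardfar 90.1
-50 [-76.  -76.  -75.7] fence [ 88.3  88.8  89.   99.5 102.4 104.5] boardfar 90.3
-30 [-76.2 -75.8 -75.5] fence [ 88.3  89.5  89.5 103.2 105.4 107.3] boardfar 121.2
-10 [-76.2 -74.7 -74.2] fence [ 87.9  88.8  89.5 103.6 104.7 105. ] boardfar 120.7
10 [-76.1 -74.9 -74.9] fence [ 88.3  89.4  90.  103.4 104.4 105. ] boardfar 121.3
30 [-75.5 -75.  -74.7] fence [ 89.5  89.5  90.  105.8 106.7 106.7] boardfar 91.3
50 [-75.1 -74.1 -73.9] fence [88.3 89.  89.  95.3 96.4 98. ] boardfar 121.7
70 [-149.5 -149.  -147.5] fence [ 89.5  90.5  91.4 105.2 105.3 106.2] boardfar 120.2
x -80 -74.0 73.6
x -60 -75.0 75.3
x -40 -75.6 75.1
x -20 -75.0 75.2
x 0 -75.7 74.6
x 20 -75.9 74.1
x 40 -76.1 73.4
x 60 -76.7 73.1
x 80 -76.7 73.3
x 100 -77.6 72.9
-70 [-75.1 -74.8 -74.3] fence [ 88.9  89.5  90.2 101.2 101.8 103.9] boardfar 91.5
-50 [-74.9 -74.7 -74.2] fence [ 40.1  88.2  88.2 104.7 104.9 105.6] boardfar 91.8
-30 [-74.9 -74.9 -74. ] fence [ 89.4  90.4  90.7 105.8 105.8 108.2] boardfar 92.0
-10 [-74.8 -74.4 -73.9] fence [ 89.4  89.9  90.  106.7 106.8 106.9] boardfar 93.3
10 [-74.7 -73.6 -73.2] fence [ 90.3  90.7  91.3 107.3 107.9 108.4] boardfar 93.8
30 [-72.9 -72.9 -72.5] fence [ 89.9  90.9  92.1 108.  108.  108.1] boardfar 93.8
50 [-73.3 -73.3 -72.9] fence [90.9 91.1 91.3 98.3 98.5 98.8] boardfar 94.3
70 [-150.  -148.6 -148. ] fence [ 92.   92.1  92.5 107.6 107.9 107.9] boardfar 121.7
x -80 -74.4 70.2
x -60 -77.7 74.0
x -40 -76.6 73.8
x -20 -76.6 73.3
x 0 -67.8 73.4
x 20 -76.5 72.9
x 40 -78.0 72.6
x 60 -77.8 72.3
x 80 -79.8 71.6
x 100 -78.0 72.0
```

View pics/w2.png

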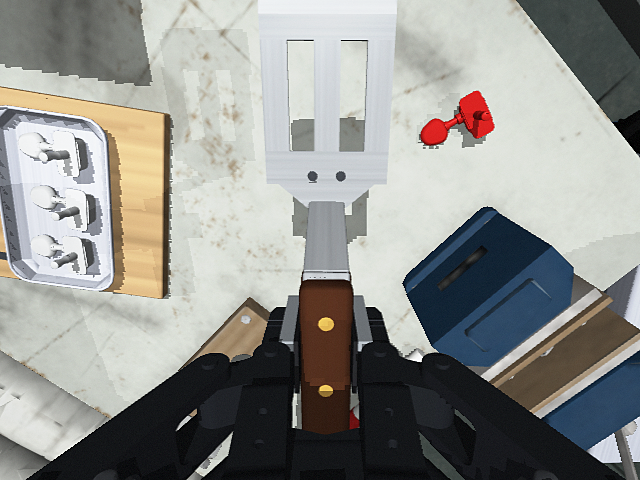

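Run:
```python
from h import *
d=load('w2');print(d['pos'])
P=cloud(d)
M=np.zeros((480,640),bool)
c=d['color'].astype(int)
z=P[...,2]
m=(z>85)&(z<115)&(P[...,1]<-155)&(P[...,0]>370)&(P[...,0]<450)
q=P[m];print(len(q),q[:,1].min(),np.percentile(q[:,0],[1,99]))
A=np.c_[q,np.ones(len(q))]
# restrict to plane part of blade
s=(q[:,1]<-190)&(q[:,1]>-245)
co,res,_,_=np.linalg.lstsq(np.c_[q[s,:2]-[412,-210],np.ones(s.sum())],q[s,2],rcond=None);print(co)
for y in range(-275,-150,8):
    k=abs(q[:,1]-y)<4
    if k.sum()>5: print(y,k.sum(),np.median(q[k,2]).round(2),q[k,0].min().round(1),q[k,0].max().round(1))
```

```text
[ 412.80567972 -112.04433372  139.18750922]
19884 -245.92823151891244 [378.89892336 438.56729674]
[5.57505984e-03 6.65313816e-03 1.02164249e+02]
-243 2080 101.74 377.3 437.5
-235 2851 102.1 377.4 437.8
-227 1926 102.07 377.7 438.1
-219 1578 102.12 378.1 438.4
-211 1512 102.19 378.6 438.8
-203 1435 102.15 378.8 439.2
-195 1384 102.2 379.2 439.4
-187 1304 102.24 379.6 439.7
-179 1918 102.28 379.8 440.0
-171 1966 102.36 380.3 440.4
-163 1390 102.33 380.7 440.3
-155 540 102.7 394.3 426.1
```

{"fn": "apply_moves", "kwargs": {
  "plan": [1,0.003,0.003,0.01,7,1,0.006,0.006,0.01,14,1,0.009,0.008,0.01,21,1,0.009,0.008,0.01,28,1,0.009,0.008,0.01,35,1,0.009,0.008,0.01,42,1,0.009,0.008,0.01,49,1,0.009,0.008,0.01,56]
}}

```text
clock: 3.92
position: [418.7, -104.4, 144.7]
ee_rot: [0.951, -0.308, -0.002, 0.001]
contact_force: [0.2, 0.3, -1.7]
gripper_width: 18.6
```

{"fn": "apply_moves", "kwargs": {
  "plan": [1,0,0,0,7,1,0,0,0,14,1,0,0,0,21,1,0,0,0,25.3,1,0,0,0,25.3,1,0,0,0,25.3,1,0,0,0,25.3]
}}

```text
clock: 4.5
position: [419.6, -104.5, 145.8]
ee_rot: [0.995, -0.096, -0.001, 0.0]
contact_force: [0.3, 0.0, -1.2]
gripper_width: 19.0
```

Run:
```python
from h import *
s=arm.read_state();print(s['position'],s['joints'].round(2),s['contact_force'],s['ee_rot'])
grab('wrist','w3');d=load('w3')
P=cloud(d).reshape(-1,3)
box=lambda x0,x1,y0,y1,z0,z1:(P[:,0]>x0)&(P[:,0]<x1)&(P[:,1]>y0)&(P[:,1]<y1)&(P[:,2]>z0)&(P[:,2]<z1)
def rect(m): q=P[m];r=cv2.minAreaRect(q[:,:2].astype(np.float32));print(len(q),np.round(r[0],1),np.round(r[1],1),round(r[2],2),q[:,2].mean())
rect(box(550,690,-230,-60,22,26))
m=box(460,600,-190,-60,95,130);q=P[m]
print(q[:,0].max()); co=np.linalg.lstsq(np.c_[q[:,:2]-[500,-120],np.ones(len(q))],q[:,2],rcond=None)[0];print(co)
for x in range(480,575,10):
    k=abs(q[:,0]-x)<2
    if k.sum()>5: print(x,np.median(q[k,2]).round(1),q[k,1].min().round(1),q[k,1].max().round(1))
```

```text
[ 419.61100231 -104.45517484  145.84078689] [ 0.13  0.15 -0.56 -0.   -0.86  1.24] [ 0.30849084  0.01011022 -1.20648702] [ 9.95391207e-01 -9.58893891e-02 -1.24189830e-03  1.68688913e-04]
0 [0. 0.] [0. 0.] 0.0 nan
554.1278171985092
[-1.02959884e-02  1.71911804e-03  1.08892723e+02]
480 108.9 -148.8 -87.2
490 108.8 -150.7 -89.1
500 108.8 -152.7 -91.2
510 108.7 -154.9 -93.3
520 108.7 -156.7 -95.3
530 108.7 -158.9 -97.3
540 108.6 -160.7 -98.9
550 108.2 -134.2 -101.2<stdin>:6: RuntimeWarning: Mean of empty slice.
  ret = ret.dtype.type(ret / rcount)
```

View pics/w3.png

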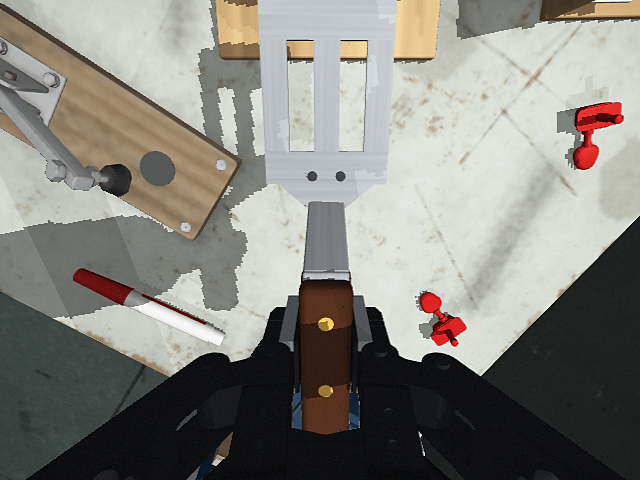

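{"fn": "apply_moves", "kwargs": {
  "plan": [1,0,0,-0.035,0,1,0,0,-0.065,0,1,0,0,-0.083,0,1,0,0,-0.088,0,1,0,0,-0.09,0,1,0,0,-0.09,0,1,0,0,-0.09,0]
}}

```text
clock: 5.13
position: [421.5, -104.4, 57.9]
ee_rot: [0.995, -0.095, 0.001, -0.0]
contact_force: [0.6, -0.4, -0.9]
gripper_width: 19.0
```

Run:
```python
from h import *
s=arm.read_state();print(s['position'],s['contact_force'],s['wrist_torque'])
grab('scene','s1');grab('side','d1')
for t in('s1','d1'):
    d=load(t);im=d['color'][200:360,160:420][:,:,::-1];cv2.imwrite(f'pics/{t}c.png',cv2.resize(im,None,fx=3,fy=3,interpolation=cv2.INTER_CUBIC))
```

```text
[ 421.51811326 -104.36534832   57.91205408] [ 0.56460466 -0.38069069 -0.89918805] [ 0.03353492  0.05553781 -0.00236783]
```

View pics/d1c.png

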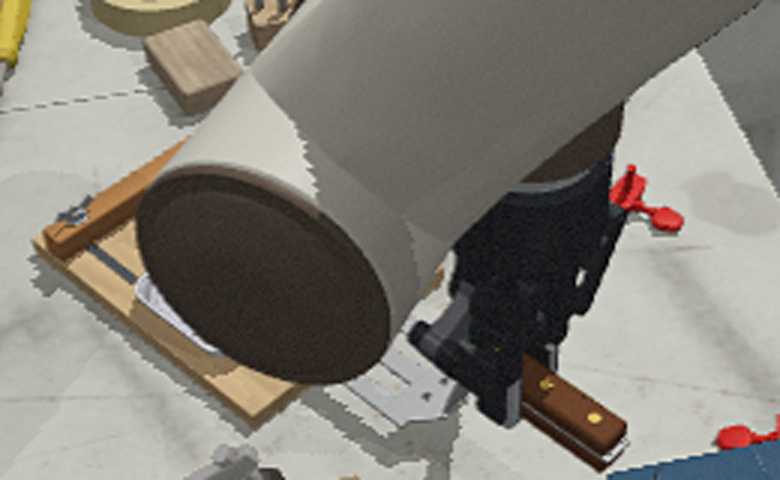

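{"fn": "apply_moves", "kwargs": {
  "plan": [1,0,0,-0.001,0,1,0,0,-0.002,0,1,0,0,-0.003,0,1,0,0,-0.004,0,1,0,0,-0.004,0]
}}

```text
clock: 5.65
position: [420.2, -104.5, 52.7]
ee_rot: [0.995, -0.095, -0.0, 0.0]
contact_force: [-0.1, -0.5, -1.4]
gripper_width: 19.3
```

{"fn": "apply_moves", "kwargs": {
  "plan": [1,0,0,-0.0005,0,1,0,0,-0.001,0,1,0,0,-0.001,0]
}}

```text
clock: 5.9
position: [420.3, -104.5, 51.7]
ee_rot: [0.995, -0.095, -0.0, 0.0]
contact_force: [-1.2, -0.4, -1.0]
gripper_width: 19.2
```

{"fn": "apply_moves", "kwargs": {
  "plan": [1,0,0,-0.0005,0,1,0,0,-0.001,0,1,0,0,-0.001,0]
}}

```text
clock: 6.15
position: [420.4, -104.4, 50.8]
ee_rot: [0.995, -0.095, 0.0, 0.0]
contact_force: [-0.2, 0.2, -1.1]
gripper_width: 19.3
```

{"fn": "apply_moves", "kwargs": {
  "plan": [1,0,0,-0.0005,0,1,0,0,-0.001,0,1,0,0,-0.001,0]
}}

```text
clock: 6.4
position: [420.3, -104.5, 50.0]
ee_rot: [0.995, -0.095, 0.0, -0.0]
contact_force: [-2.1, 0.4, 1.4]
gripper_width: 18.8
```

{"fn": "apply_moves", "kwargs": {
  "plan": [1,0,0,-0.0005,0,1,0,0,-0.0005,0]
}}

```text
clock: 6.57
position: [420.3, -104.5, 49.6]
ee_rot: [0.995, -0.095, 0.0, -0.0]
contact_force: [-2.8, 0.8, 4.3]
gripper_width: 19.0
```

{"fn": "apply_moves", "kwargs": {
  "plan": [1,0,0,-0.0005,0,1,0,0,-0.0005,0]
}}

```text
clock: 6.73
position: [420.2, -104.5, 49.2]
ee_rot: [0.995, -0.095, 0.0, -0.0]
contact_force: [-3.9, 0.6, 6.5]
gripper_width: 19.3
```

{"fn": "apply_moves", "kwargs": {
  "plan": [1,0.0039,-0.0008,0.0003,0,1,0.0078,-0.0015,0.0003,0,1,0.0118,-0.0023,0.0003,0,1,0.0157,-0.0031,0.0003,0,1,0.0196,-0.0038,0.0003,0,1,0.0235,-0.0046,0.0003,0]
}}

```text
clock: 7.23
position: [442.1, -109.2, 49.5]
ee_rot: [0.995, -0.095, -0.002, 0.0]
contact_force: [-7.1, -0.2, 8.8]
gripper_width: 19.3
```

{"fn": "apply_moves", "kwargs": {
  "plan": [1,0.0039,-0.0008,0,0,1,0.0078,-0.0015,0,0,1,0.0118,-0.0023,0,0,1,0.0157,-0.0031,0,0,1,0.0196,-0.0038,0,0,1,0.0196,-0.0038,0,0]
}}

```text
clock: 7.73
position: [460.5, -113.3, 49.8]
ee_rot: [0.995, -0.095, -0.003, 0.001]
contact_force: [-10.7, 1.1, 13.9]
gripper_width: 19.1
```

Run:
```python
from h import *
s=arm.read_state();print(s['position'],s['contact_force'],s['wrist_torque'])
grab('wrist','w4')
grab('scene','s2')
```

```text
[ 460.54075598 -113.29021208   49.75264477] [-10.66632978   1.05599218  13.90977455] [ 0.24456742  2.2343633  -0.02455014]
```

View pics/w4.png

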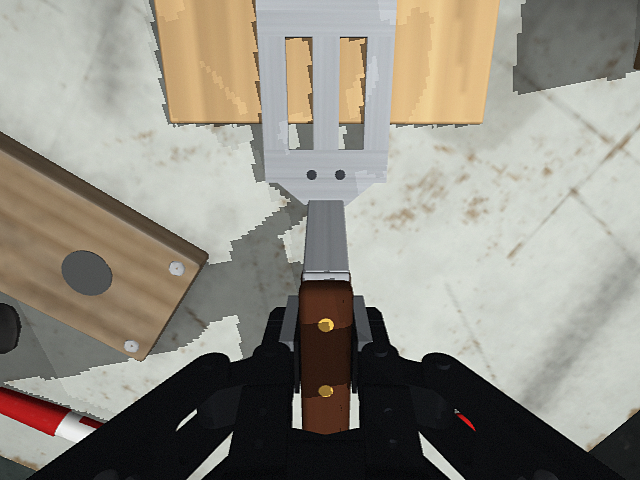

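{"fn": "apply_moves", "kwargs": {
  "plan": [1,0,0,0.0008,0,1,0.0039,-0.0008,0.0008,0,1,0.0078,-0.0015,0.0008,0,1,0.0118,-0.0023,0.0008,0]
}}

```text
clock: 8.17
position: [471.9, -115.4, 50.2]
ee_rot: [0.995, -0.095, -0.004, 0.0]
contact_force: [-10.0, 2.3, 12.6]
gripper_width: 19.1
```

Run:
```python
from h import *
grab('wrist','w5')
for t in('w4','w5'):
    d=load(t);P=cloud(d);x0=d['pos'];ex=np.array([.9813,-.1925]);ey=np.array([.1925,.9813])
    L=(P[...,:2]-x0[:2])@ex;Y=(P[...,:2]-x0[:2])@ey
    for l in range(60,150,8):
        k=(abs(L-l)<3)&(abs(Y)<30)&(P[...,2]>7)&(P[...,2]<22)
        k2=(abs(L-l)<3)&(abs(Y)>35)&(abs(Y)<60)&(P[...,2]>7)&(P[...,2]<22)
        if k.sum()>5:print(l,np.percentile(P[...,2][k],[50,90]).round(2),np.median(P[...,2][k2]).round(2) if k2.sum() else '')
```

```text
60 [13.68 14.55] 
68 [13.68 14.53] 
76 [13.8  14.61] 
84 [13.2  14.54] 11.45
92 [13.19 14.57] 11.51
100 [13.41 14.71] 11.47
108 [13.32 14.78] 11.45
116 [13.74 14.99] 11.5
124 [14.24 15.18] 11.48
132 [13.84 14.8 ] 11.42
60 [13.81 14.67] 
68 [13.68 14.59] 11.23
76 [13.16 14.49] 11.45
84 [13.23 14.52] 11.49
92 [13.17 14.55] 11.46
100 [13.32 14.61] 11.45
108 [13.32 14.66] 11.47
116 [13.73 14.94] 11.49
124 [14.11 15.04] 11.46
132 [13.59 14.59] 11.36
```

{"fn": "apply_moves", "kwargs": {
  "plan": [1,0,0,0.0005,0,1,0,0,0.0005,0]
}}

```text
clock: 8.38
position: [473.6, -115.4, 50.3]
ee_rot: [0.995, -0.095, -0.002, 0.0]
contact_force: [-4.8, 0.8, 5.3]
gripper_width: 18.9
```

Run:
```python
from h import *
s=arm.read_state();print(s['position'],s['contact_force'],s['wrist_torque'],s['ee_rot'])
```

```text
[ 473.60072798 -115.39831636   50.28038739] [-4.76892841  0.75847841  5.32718942] [-2.88823774e-04  1.37531153e+00 -5.25138810e-02] [ 9.95447747e-01 -9.52915577e-02 -1.79581828e-03  2.77511634e-04]
```

{"fn": "apply_moves", "kwargs": {
  "plan": [1,0,0,0.0005,0,1,0,0,0.0005,0]
}}

```text
clock: 8.55
position: [475.1, -115.1, 50.4]
ee_rot: [0.995, -0.095, -0.0, -0.0]
contact_force: [-0.6, -0.1, -1.9]
gripper_width: 19.0
```

Run:
```python
from h import *
s=arm.read_state();print(s['position'],s['contact_force'],s['wrist_torque'],s['ee_rot'])
```

```text
[ 475.08994649 -115.08240902   50.44966187] [-0.61267771 -0.08268255 -1.94286252] [ 0.01419     0.43054101 -0.01300178] [ 9.95462950e-01 -9.51497072e-02 -2.11559813e-04 -6.38717142e-05]
```

{"fn": "apply_moves", "kwargs": {
  "plan": [1,0,0,-0.0003,0,1,0.0039,-0.0008,-0.0003,0,1,0.0078,-0.0015,-0.0003,0,1,0.0118,-0.0023,-0.0003,0]
}}

```text
clock: 8.88
position: [487.3, -117.4, 50.4]
ee_rot: [0.995, -0.095, -0.0, -0.0]
contact_force: [-1.5, -0.1, 0.2]
gripper_width: 19.1
```

Run:
```python
from h import *
s=arm.read_state();print(s['position'],s['contact_force'],s['wrist_torque'],s['ee_rot'])
```

```text
[ 487.26842256 -117.37892826   50.40419296] [-1.47668911 -0.10455162  0.22011775] [0.17473627 0.79261928 0.01771083] [ 9.95485858e-01 -9.49098793e-02 -1.47027916e-04 -1.99979409e-05]
```

{"fn": "apply_moves", "kwargs": {
  "plan": [1,0.002,-0.0004,0,0,1,0.0039,-0.0008,0,0,1,0.0059,-0.0012,0,0,1,0.0059,-0.0012,0,0]
}}

```text
clock: 9.22
position: [491.4, -118.5, 50.6]
ee_rot: [0.995, -0.095, -0.002, 0.0]
contact_force: [-6.2, 2.5, 5.2]
gripper_width: 19.1
```

Run:
```python
from h import *
s=arm.read_state();print(s['position'],s['contact_force'],s['wrist_torque'],s['ee_rot'])
grab('scene','s3');grab('side','d3');grab('wrist','w6')
d=load('d3');im=d['color'][180:360,160:420][:,:,::-1];cv2.imwrite(f'pics/d3c.png',cv2.resize(im,None,fx=3,fy=3,interpolation=cv2.INTER_CUBIC))
```

```text
[ 491.3700504  -118.54250971   50.59787258] [-6.20376623  2.48121099  5.21660857] [0.81293981 1.88867471 0.14806956] [ 9.95481734e-01 -9.49298071e-02 -2.10527534e-03  1.28761639e-04]
```

View pics/d3c.png

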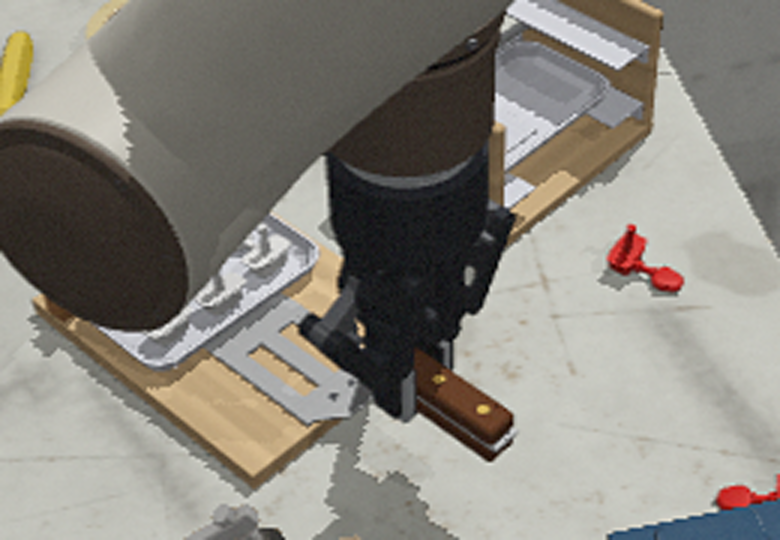

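{"fn": "apply_moves", "kwargs": {
  "plan": [1,0.001,-0.0002,0,0,1,0.002,-0.0004,0,0,1,0.003,-0.0006,0,0,1,0.003,-0.0006,0,0]
}}

```text
clock: 9.7
position: [491.7, -118.9, 50.6]
ee_rot: [0.995, -0.095, -0.005, 0.0]
contact_force: [-12.0, 5.6, 11.5]
gripper_width: 19.0
```

{"fn": "apply_moves", "kwargs": {
  "plan": [1,0.001,-0.0002,0,0,1,0.002,-0.0004,0,0,1,0.002,-0.0004,0,0]
}}

```text
clock: 9.95
position: [497.8, -119.6, 50.5]
ee_rot: [0.995, -0.095, -0.0, -0.0]
contact_force: [-1.1, 0.5, -0.9]
gripper_width: 19.3
```

Run:
```python
from h import *
s=arm.read_state();print(s['position'],s['contact_force'],s['wrist_torque'],s['ee_rot'])
```

```text
[ 497.83476863 -119.58306639   50.5052148 ] [-1.14323182  0.50640183 -0.89910175] [ 0.2550177   0.94156836 -0.02049347] [ 9.95479600e-01 -9.49755514e-02 -1.00102550e-04 -1.20940000e-05]
```

{"fn": "apply_moves", "kwargs": {
  "plan": [1,0.0039,-0.0008,0,0,1,0.0078,-0.0015,0,0,1,0.0118,-0.0023,0,0,1,0.0157,-0.0031,0,0,1,0.0196,-0.0038,0,0,1,0.0196,-0.0038,0,0]
}}

```text
clock: 10.45
position: [518.8, -123.6, 50.4]
ee_rot: [0.995, -0.095, 0.001, 0.0]
contact_force: [-0.3, -1.0, -2.2]
gripper_width: 18.7
```

Run:
```python
from h import *
s=arm.read_state();print(s['position'],s['contact_force'],s['wrist_torque'],s['ee_rot'])
```

```text
[ 518.78126469 -123.61141732   50.4368195 ] [-0.32015773 -0.95842217 -2.23134311] [-0.05857877  0.65357335 -0.0213589 ] [ 9.95472454e-01 -9.50485048e-02  6.12743522e-04  3.77284561e-06]
```

{"fn": "apply_moves", "kwargs": {
  "plan": [1,0.0039,-0.0008,0,0,1,0.0078,-0.0015,0,0,1,0.0118,-0.0023,0,0,1,0.0157,-0.0031,0,0,1,0.0196,-0.0038,0,0,1,0.0235,-0.0046,0,0,1,0.0235,-0.0046,0,0]
}}

```text
clock: 11.03
position: [540.2, -128.2, 50.6]
ee_rot: [0.995, -0.095, -0.001, 0.0]
contact_force: [-5.4, -0.1, 4.7]
gripper_width: 19.2
```

Run:
```python
from h import *
s=arm.read_state();print(s['position'],s['contact_force'],s['wrist_torque'],s['ee_rot'])
grab('wrist','w7');grab('side','d4')
d=load('d4');im=d['color'][180:360,160:420][:,:,::-1];cv2.imwrite(f'pics/d4c.png',cv2.resize(im,None,fx=3,fy=3,interpolation=cv2.INTER_CUBIC))
```

```text
[ 540.24415055 -128.21958334   50.63943921] [-5.42526172 -0.14342821  4.73331587] [0.32471839 1.84720162 0.06177179] [ 9.95468049e-01 -9.50856608e-02 -1.43075182e-03  1.80705149e-04]
```

View pics/d4c.png

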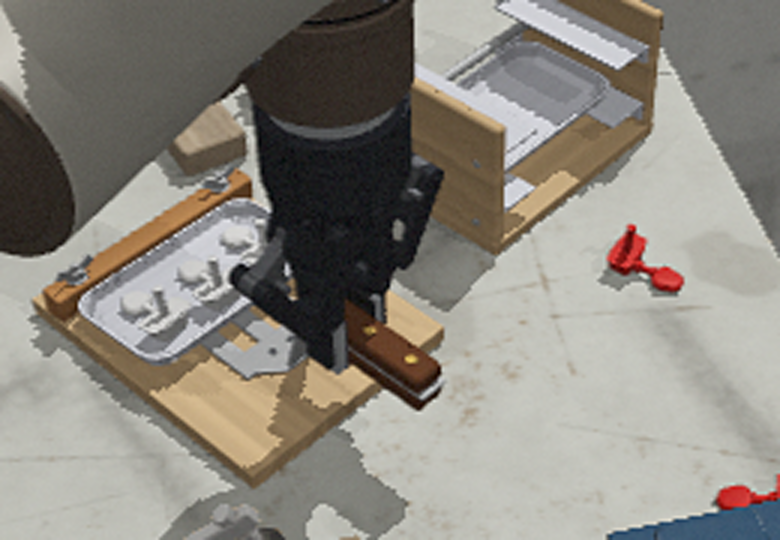

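View pics/w7.png

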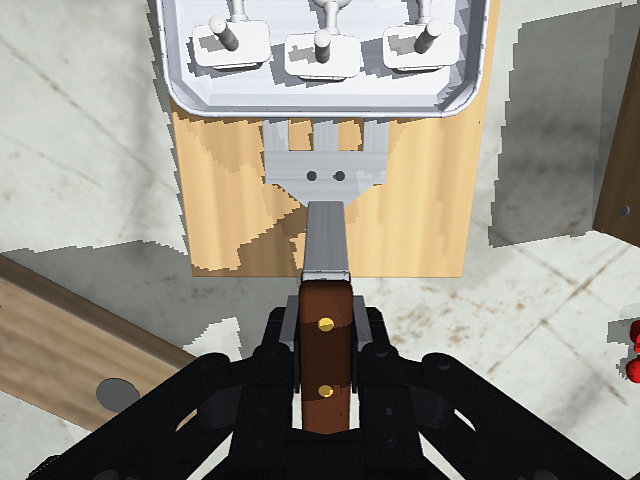

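The side crop shows the pan against the fence with all three heads standing in it. In the wrist view the blade is centred under the pan (cols 262-388, against pan cols 163-488). Next I'll compute how much depth is left.

Run:
```python
from h import *
d=load('w7');P=cloud(d);x0=d['pos'];t=np.deg2rad(-11);ex=np.array([np.cos(t),np.sin(t)]);ey=np.array([-ex[1],ex[0]])
L=(P[...,:2]-x0[:2])@ex;Y=(P[...,:2]-x0[:2])@ey;Z=P[...,2]
for y in range(-60,61,15):
    k=(abs(Y-y)<3)&(Z>20)&(L>40)&(L<110)
    print(y,np.sort(L[k])[:3].round(1),Z[k].max().round(1) if k.any() else '')
for l in range(90,130,8):
    k=(abs(L-l)<3)&(Z>19)&(Z<30); print(l,Y[k].min().round(1),Y[k].max().round(1))
d=load('d4');P=cloud(d);L=(P[...,:2]-x0[:2])@ex;Y=(P[...,:2]-x0[:2])@ey;Z=P[...,2]
for y in range(20,80,10):
    k=(abs(Y-y)<3)&(Z>25)&(Z<33)&(L>140)&(L<190); print('f',y,np.sort(L[k])[[0,1,2,-1]].round(1) if k.sum()>3 else '')
    k=(abs(Y-y)<3)&(Z>19)&(Z<27)&(L>60)&(L<190); print('rim',y,np.sort(L[k])[[0,1,2,-2,-1]].round(1) if k.sum()>3 else '')
```

```text
-60 [85.2 85.6 85.6] 30.8
-45 [84. 84. 84.] 32.2
-30 [84. 84. 84.] 32.3
-15 [83.9 83.9 83.9] 32.5
0 [40. 40. 40.] 192.5
15 [84.3 84.3 84.3] 32.1
30 [84.3 84.3 84.3] 32.6
45 [84.3 84.3 84.3] 32.7
60 [85.9 86.3 86.3] 31.0
90 -64.8 64.8
98 -66.9 66.3
106 -66.9 66.6
114 -67.1 66.5
122 -66.8 66.8
f 20 [162.4 163.7 163.7 182.9]
rim 20 [ 86.7  87.4  88.7 167.  167.3]
f 30 [162.1 162.3 162.4 181.2]
rim 30 [ 87.1  87.3  87.4 165.5 167.6]
f 40 [140.3 161.7 164.5 179.2]
rim 40 [ 87.8  88.5  88.9 166.5 166.9]
f 50 [160.4 160.8 162.8 171.6]
rim 50 [ 87.2  87.9  88.2 164.5 166.8]
f 60 [151.7 154.2 154.9 180.4]
rim 60 [ 88.9  89.5  89.5 166.7 167.5]
f 70 [143.6 145.4 148.8 181.3]
rim 70 [132.4 143.6 148.8 183.1 183.8]
```

{"fn": "apply_moves", "kwargs": {
  "plan": [1,0.002,-0.0004,0.0003,0,1,0.0039,-0.0008,0.0003,0,1,0.0059,-0.0012,0.0003,0,1,0.0078,-0.0016,0.0003,0,1,0.0098,-0.0019,0.0003,0,1,0.0118,-0.0023,0.0003,0,1,0.0137,-0.0027,0.0003,0,1,0.0137,-0.0027,0.0003,0]
}}

```text
clock: 11.8
position: [554.2, -130.8, 50.7]
ee_rot: [0.995, -0.095, -0.001, -0.0]
contact_force: [-0.4, 0.7, -2.8]
gripper_width: 19.2
```

{"fn": "apply_moves", "kwargs": {
  "plan": [1,0.001,-0.0002,0,0,1,0.002,-0.0004,0,0,1,0.002,-0.0004,0,0]
}}

```text
clock: 12.05
position: [556.6, -131.2, 50.6]
ee_rot: [0.995, -0.095, -0.001, 0.0]
contact_force: [-3.8, 0.3, 1.3]
gripper_width: 19.2
```

{"fn": "apply_moves", "kwargs": {
  "plan": [1,0.001,-0.0002,0.0002,0,1,0.001,-0.0002,0.0002,0]
}}

```text
clock: 12.22
position: [558.2, -131.3, 50.7]
ee_rot: [0.995, -0.095, 0.0, -0.0]
contact_force: [-1.9, -0.9, -3.7]
gripper_width: 19.3
```

{"fn": "apply_moves", "kwargs": {
  "plan": [1,0.001,-0.0002,0,0,1,0.001,-0.0002,0,0]
}}

```text
clock: 12.38
position: [559.1, -131.5, 50.7]
ee_rot: [0.995, -0.095, 0.0, -0.0]
contact_force: [-1.5, 0.0, -3.2]
gripper_width: 19.4
```

{"fn": "apply_moves", "kwargs": {
  "plan": [1,0.001,-0.0002,0,0,1,0.001,-0.0002,0,0]
}}

```text
clock: 12.55
position: [560.0, -131.7, 50.9]
ee_rot: [0.995, -0.095, 0.0, -0.0]
contact_force: [-1.9, -0.3, -4.6]
gripper_width: 18.8
```

{"fn": "apply_moves", "kwargs": {
  "plan": [1,0.001,-0.0002,0,0,1,0.001,-0.0002,0,0]
}}

```text
clock: 12.72
position: [560.8, -132.0, 51.0]
ee_rot: [0.995, -0.095, -0.0, 0.0]
contact_force: [-1.6, -0.0, -5.1]
gripper_width: 19.0
```

{"fn": "apply_moves", "kwargs": {
  "plan": [1,0.001,-0.0002,0,0,1,0.001,-0.0002,0,0]
}}

```text
clock: 12.88
position: [561.7, -132.2, 51.1]
ee_rot: [0.995, -0.095, -0.0, -0.0]
contact_force: [-2.0, 0.4, -4.5]
gripper_width: 18.8
```

{"fn": "apply_moves", "kwargs": {
  "plan": [1,0.001,-0.0002,0,0,1,0.001,-0.0002,0,0]
}}

```text
clock: 13.05
position: [561.8, -132.3, 51.0]
ee_rot: [0.995, -0.095, -0.001, 0.0]
contact_force: [-4.4, 2.1, -2.2]
gripper_width: 19.3
```

{"fn": "apply_moves", "kwargs": {
  "plan": [1,0.001,-0.0002,0,0,1,0.001,-0.0002,0,0]
}}

```text
clock: 13.22
position: [561.9, -132.4, 50.9]
ee_rot: [0.995, -0.095, -0.002, 0.0]
contact_force: [-6.8, 2.5, -1.1]
gripper_width: 19.1
```

Run:
```python
from h import *
s=arm.read_state();print(s['position'],s['contact_force'],s['wrist_torque'],s['ee_rot'])
grab('wrist','w8')
d=load('w8');P=cloud(d);x0=d['pos'];t=np.deg2rad(-11);ex=np.array([np.cos(t),np.sin(t)]);ey=np.array([-ex[1],ex[0]])
L=(P[...,:2]-x0[:2])@ex;Y=(P[...,:2]-x0[:2])@ey;Z=P[...,2]
for y in range(-60,61,15):
    k=(abs(Y-y)<3)&(Z>20)&(L>40)&(L<110)
    print(y,np.sort(L[k])[:3].round(1))
```

```text
[ 561.89358713 -132.39787746   50.93773547] [-6.78535262  2.53110383 -1.05533463] [0.71902923 2.07885472 0.06670159] [ 9.95465699e-01 -9.50986414e-02 -2.07128399e-03  1.82584093e-05]
-60 [63.3 63.3 63.7]
-45 [61.8 61.9 61.9]
-30 [61.7 61.8 61.9]
-15 [61.7 61.7 61.8]
0 [40. 40. 40.]
15 [61.7 61.7 61.7]
30 [61.6 61.7 61.7]
45 [61.7 61.7 61.7]
60 [63.6 64.1 64.2]
```

View pics/w8.png

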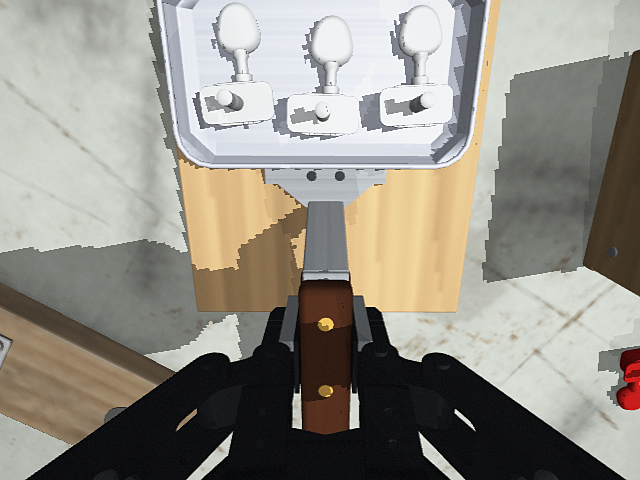

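The edge meets the fence at about 7 N, and the near rim is square to the blade. I'm backing off a hair and lifting smoothly.

{"fn": "apply_moves", "kwargs": {
  "plan": [1,-0.001,0.0002,0,0,1,-0.002,0.0004,0.001,0,1,-0.002,0.0004,0.003,0,1,-0.002,0.0004,0.006,0,1,-0.002,0.0004,0.01,0,1,-0.002,0.0004,0.013,0,1,-0.002,0.0004,0.015,0,1,-0.002,0.0004,0.016,0]
}}

```text
clock: 13.93
position: [561.9, -132.1, 67.6]
ee_rot: [0.995, -0.095, 0.0, -0.0]
contact_force: [-1.7, 0.5, -4.1]
gripper_width: 19.3
```

```bash
cat >> h.py <<'E'
def panrep(tag):
    s=arm.read_state();print(s['clock'],s['position'].round(1),s['contact_force'].round(1),s['wrist_torque'].round(2),s['ee_rot'].round(4))
    grab('wrist',tag);d=load(tag);P=cloud(d);x0=d['pos'];q=d['rot'];t=2*np.arctan2(q[1],q[0]);ex=np.array([np.cos(t),np.sin(t)]);ey=np.array([-ex[1],ex[0]])
    print('yaw',np.rad2deg(t)%360)
    L=(P[...,:2]-x0[:2])@ex;Y=(P[...,:2]-x0[:2])@ey;Z=P[...,2]
    zr=x0[2]-38.3+2+12
    k=(Z>zr-5)&(Z<zr+5)&(L>45)&(L<125)&(abs(Y)<75)
    for y in range(-60,61,15):
        kk=k&(abs(Y-y)<3); print(y,np.sort(L[kk])[2:5].round(1),'zrim',np.median(Z[kk&(L<np.sort(L[kk])[2]+2)]).round(1) if kk.sum()>5 else '')
    for l in range(75,125,10):
        kk=k&(abs(L-l)<3); a,b=np.argmin(np.where(kk,Y,99)),np.argmax(np.where(kk,Y,-99))
        print('side',l,Y.flat[a].round(1),Z.flat[a].round(1),Y.flat[b].round(1),Z.flat[b].round(1))
    kk=(abs(Z-zr+12)<6)&(L>44)&(L<58)&(abs(Y)<25); print('blade rear z',np.median(Z[kk]))
E
python3 -c "
from h import *
panrep('w9')"
```

```text
13.9333 [ 561.9 -132.1   67.6] [-1.7  0.5 -4.1] [ 0.17  1.14 -0.08] [ 9.955e-01 -9.500e-02  2.000e-04 -0.000e+00]
yaw 349.09571275385764
-60 [63.2 63.7 63.7] zrim 43.4
-45 [61.3 61.3 61.3] zrim 43.5
-30 [61.3 61.3 61.4] zrim 43.4
-15 [61.9 61.9 61.9] zrim 43.5
0 [61.9 61.9 61.9] zrim 43.6
15 [61.8 61.9 61.9] zrim 43.6
30 [61.8 61.9 61.9] zrim 43.6
45 [61.9 61.9 61.9] zrim 43.5
60 [64.3 64.6 64.6] zrim 43.3
side 75 -67.3 41.7 65.8 42.8
side 85 -67.3 42.7 66.2 42.5
side 95 -67.5 42.2 65.9 43.1
side 105 -67.6 42.0 66.5 41.5
side 115 -67.3 42.7 66.4 41.7
blade rear z 30.76108809683049
```

View pics/w9.png

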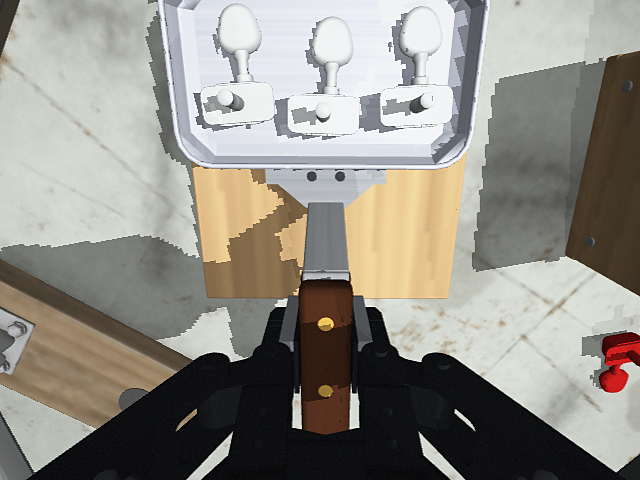

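{"fn": "apply_moves", "kwargs": {
  "plan": [1,0,0,0.002,0,1,0,0,0.006,0,1,0,0,0.012,0,1,0,0,0.02,0,1,0,0,0.03,0,1,0,0,0.038,0,1,0,0,0.044,0,1,0,0,0.047,0]
}}

```text
clock: 14.65
position: [562.7, -132.2, 115.9]
ee_rot: [0.995, -0.095, 0.002, -0.0]
contact_force: [1.4, 0.1, -3.5]
gripper_width: 19.2
```

{"fn": "apply_moves", "kwargs": {
  "plan": [1,0,0,0.004,0,1,0,0,0.01,0,1,0,0,0.018,0,1,0,0,0.028,0,1,0,0,0.038,0,1,0,0,0.045,0,1,0,0,0.049,0,1,0,0,0.05,0]
}}

```text
clock: 15.32
position: [562.3, -132.2, 165.5]
ee_rot: [0.995, -0.095, 0.001, -0.0]
contact_force: [0.6, -0.4, -3.8]
gripper_width: 18.9
```

Run:
```python
from h import *
panrep('w10')
grab('scene','s4');grab('side','d5')
```

```text
15.3167 [ 562.3 -132.2  165.5] [ 0.6 -0.4 -3.8] [ 0.06  0.26 -0.03] [ 9.955e-01 -9.490e-02  1.100e-03 -1.000e-04]
yaw 349.10388180026536
-60 [63.5 63.7 63.8] zrim 141.8
-45 [61.9 62.  62. ] zrim 141.8
-30 [61.9 61.9 61.9] zrim 142.0
-15 [62. 62. 62.] zrim 142.0
0 [62. 62. 62.] zrim 142.1
15 [61.9 62.  62. ] zrim 142.0
30 [61.9 61.9 61.9] zrim 141.8
45 [62.4 62.5 62.5] zrim 141.8
60 [64.7 64.7 64.9] zrim 141.9
side 75 -67.0 140.7 65.8 141.7
side 85 -67.2 141.1 66.2 140.8
side 95 -67.3 141.0 66.4 140.6
side 105 -68.0 139.7 66.1 141.2
side 115 -67.2 141.8 66.4 140.0
blade rear z 128.98186451975016
```

View pics/d5.png

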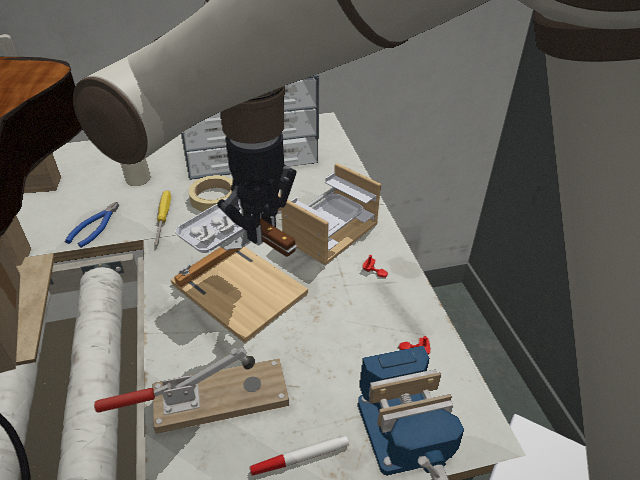

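View pics/w10.png

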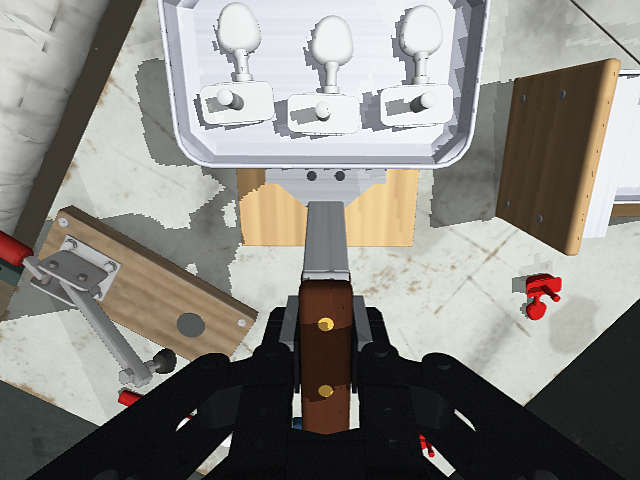

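Run:
```python
from h import *
for t in('scene0','side0'):
    d=load(t);P=cloud(d).reshape(-1,3)
    B=(P[:,0]>490)&(P[:,0]<690)&(P[:,1]>-480)&(P[:,1]<-260)
    for n,z0,z1 in(('cheek',97,104),('upledge',72.5,79)):
        q=P[B&(P[:,2]>z0)&(P[:,2]<z1)]
        a=np.deg2rad(-10.2);ex=np.array([np.cos(a),np.sin(a)]);ey=np.array([-ex[1],ex[0]]);o=np.array([576.5,-368])
        X=(q[:,:2]-o)@ex;Y=(q[:,:2]-o)@ey
        for s in(-1,1):
            k=Y*s>0
            xs=np.arange(-50,51,20)
            print(t,n,s,'X',np.percentile(X[k],[1,99]).round(1),'Yin/out per x',[(np.percentile(Y[k&(abs(X-x)<8)],[4,96]).round(1).tolist() if (k&(abs(X-x)<8)).sum()>3 else None) for x in xs],'z',np.median(q[k,2]).round(1))
d=load('w10');P=cloud(d).reshape(-1,3)
B=(P[:,0]>490)&(P[:,0]<690)&(P[:,1]>-480)&(P[:,1]<-260)&(P[:,2]>96)&(P[:,2]<104);q=P[B]
X=(q[:,:2]-o)@ex;Y=(q[:,:2]-o)@ey
print('wr cheek',np.percentile(X,[1,99]).round(1),[(np.percentile(Y[abs(X-x)<6],[3,97]).round(1).tolist() if (abs(X-x)<6).sum()>3 else None) for x in range(-50,51,20)],np.median(q[:,2]))
```

```text
scene0 cheek -1 X [-54.1  52.6] Yin/out per x [[-80.8, -72.7], [-79.5, -72.3], [-80.1, -73.0], [-80.8, -71.8], [-79.3, -71.6], [-80.0, -72.3]] z 99.2
scene0 cheek 1 X [-56.4  52.6] Yin/out per x [[74.7, 81.4], [75.3, 82.3], [75.4, 80.7], [74.7, 82.8], [74.2, 81.7], [74.3, 81.7]] z 99.4
scene0 upledge -1 X [-53.6  50.4] Yin/out per x [[-76.2, -42.1], [-74.0, -40.5], [-74.2, -40.7], [-73.8, -41.5], [-74.4, -40.4], [-74.0, -40.6]] z 74.7
scene0 upledge 1 X [-54.6  50.8] Yin/out per x [[42.4, 81.7], [41.9, 82.1], [41.6, 82.1], [41.0, 82.2], [41.0, 82.5], [40.4, 82.7]] z 74.7
side0 cheek -1 X [-55.   54.2] Yin/out per x [[-80.5, -73.5], [-81.6, -73.2], [-83.2, -73.7], [-81.0, -73.3], [-81.3, -73.6], [-81.1, -73.7]] z 100.1
side0 cheek 1 X [-53.8  53.6] Yin/out per x [[74.2, 80.4], [73.5, 80.9], [73.4, 81.4], [72.9, 81.1], [73.1, 81.2], [74.3, 81.3]] z 100.0
side0 upledge -1 X [-52.8  52.9] Yin/out per x [[-78.8, -43.2], [-75.1, -41.2], [-75.8, -40.9], [-75.5, -41.5], [-75.4, -42.1], [-75.2, -42.5]] z 75.9
side0 upledge 1 X [-54.   51.7] Yin/out per x [[39.7, 80.6], [38.8, 81.6], [39.0, 81.3], [39.2, 80.9], [40.1, 81.9], [39.2, 80.9]] z 75.8
wr cheek [-53.1  54.5] [[71.2, 79.2], [71.2, 79.6], [71.5, 79.5], [71.5, 79.4], [71.4, 79.7], [71.6, 79.6]] 98.7990995159447
```

{"fn": "apply_moves", "kwargs": {
  "plan": [1,-0.0015,-0.0037,0.001,0.1,1,-0.0044,-0.011,0.003,0.2,1,-0.009,-0.022,0.005,0.4,1,-0.015,-0.037,0.006,0.6,1,-0.0215,-0.054,0.006,0.8,1,-0.029,-0.0725,0.006,0.8,1,-0.0365,-0.092,0.006,0.8,1,-0.0445,-0.1115,0.006,0.8]
}}

```text
clock: 16.13
position: [516.3, -245.4, 170.3]
ee_rot: [0.996, -0.088, -0.0, 0.0]
contact_force: [0.6, -0.1, -3.5]
gripper_width: 19.2
```

{"fn": "apply_moves", "kwargs": {
  "plan": [1,-0.0074,-0.0186,0,0,1,-0.014,-0.0353,0,0,1,-0.02,-0.05,0,0,1,-0.0252,-0.0631,0,0,1,-0.0296,-0.0742,0,0,1,-0.0333,-0.0835,0,0,1,-0.0363,-0.091,0,0,1,-0.0385,-0.0965,0,0]
}}

```text
clock: 16.8
position: [478.3, -341.1, 170.1]
ee_rot: [0.996, -0.088, -0.0, 0.0]
contact_force: [-0.6, -0.1, -3.2]
gripper_width: 19.1
```

{"fn": "apply_moves", "kwargs": {
  "plan": [1,-0.0018,-0.0045,0,0,1,-0.0031,-0.0077,0,0,1,-0.0038,-0.0095,0,0,1,-0.004,-0.01,0,0,1,-0.004,-0.01,0,0]
}}

```text
clock: 17.22
position: [474.9, -350.0, 170.1]
ee_rot: [0.996, -0.088, 0.0, -0.0]
contact_force: [0.2, 0.1, -3.9]
gripper_width: 19.1
```

Run:
```python
from h import *
panrep('w11')
d=load('w11');P=cloud(d).reshape(-1,3)
a=np.deg2rad(-10.2);ex=np.array([np.cos(a),np.sin(a)]);ey=np.array([-ex[1],ex[0]]);o=np.array([576.5,-368])
X=(P[:,:2]-o)@ex;Y=(P[:,:2]-o)@ey;Z=P[:,2]
for s in(-1,1):
    k=(abs(Z-99.5)<4)&(Y*s>66)&(Y*s<90)&(abs(X)<65)
    print(s,k.sum(),np.percentile(X[k],[1,99]).round(1),[(np.percentile(Y[k&(abs(X-x)<6)],[3,97]).round(1).tolist() if (k&(abs(X-x)<6)).sum()>3 else None) for x in range(-50,51,20)],np.median(Z[k]))
```

```text
17.2167 [ 474.9 -350.   170.1] [ 0.2  0.1 -3.9] [0.07 0.29 0.01] [ 0.9961 -0.0878  0.     -0.    ]
yaw 349.9201680358872
-60 [63.3 63.7 63.7] zrim 146.3
-45 [61.8 61.8 61.8] zrim 146.4
-30 [61.9 61.9 61.9] zrim 146.4
-15 [61.8 61.9 61.9] zrim 146.5
0 [61.8 61.9 61.9] zrim 146.3
15 [61.9 61.9 61.9] zrim 146.3
30 [62.3 62.4 62.4] zrim 146.4
45 [62.3 62.3 62.3] zrim 146.6
60 [64.1 64.6 64.7] zrim 146.2
side 75 -67.0 146.0 65.8 145.9
side 85 -67.1 145.4 66.0 145.9
side 95 -67.3 145.0 66.0 145.7
side 105 -67.4 145.2 66.5 144.5
side 115 -67.5 145.4 66.1 145.5
blade rear z 133.5396943296422
-1 341 [-54.6 -37.6] [[-83.9, -76.1], None, None, None, None, None] 98.94551383062606
1 259 [-55.4 -43.3] [[70.1, 77.9], None, None, None, None, None] 99.13178248338244
```

View pics/w11.png

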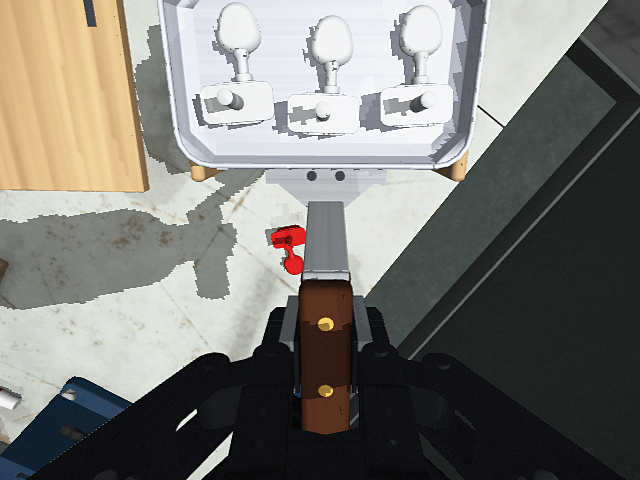

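{"fn": "apply_moves", "kwargs": {
  "plan": [1,0.0003,-0.001,-0.001,0,1,0.0006,-0.0021,-0.004,0,1,0.0006,-0.0021,-0.009,0,1,0.0006,-0.0021,-0.015,0,1,0.0006,-0.0021,-0.021,0,1,0.0006,-0.0021,-0.025,0,1,0.0006,-0.0021,-0.027,0,1,0.0006,-0.0021,-0.028,0]
}}

```text
clock: 17.93
position: [475.1, -352.1, 141.4]
ee_rot: [0.996, -0.088, -0.001, -0.0]
contact_force: [0.0, -0.7, -4.9]
gripper_width: 19.1
```

Run:
```python
from h import *
panrep('w12')
grab('scene','s6');grab('side','d6')
d=load('w12');P=cloud(d);x0=d['pos'];q=d['rot'];t=2*np.arctan2(q[1],q[0]);ex=np.array([np.cos(t),np.sin(t)]);ey=np.array([-ex[1],ex[0]])
X=(P[...,:2]-x0[:2])@ex;Y=(P[...,:2]-x0[:2])@ey;Z=P[...,2]
for s in(-1,1):
    k=(abs(Z-99.5)<4)&(Y*s>66)&(Y*s<90)&(X>30)&(X<80)
    print(s,k.sum(),np.percentile(X[k],[1,99]).round(1),np.percentile(Y[k],[3,97]).round(1))
for t in('s6','d6'):
    im=load(t)['color'][130:290,230:430][:,:,::-1];cv2.imwrite(f'pics/{t}c.png',cv2.resize(im,None,fx=3.5,fy=3.5,interpolation=cv2.INTER_CUBIC))
```

```text
17.9333 [ 475.1 -352.1  141.4] [ 0.  -0.7 -4.9] [0.   0.3  0.02] [ 9.961e-01 -8.800e-02 -6.000e-04 -2.000e-04]
yaw 349.9017688103728
-60 [63.3 63.6 63.8] zrim 117.5
-45 [61.9 61.9 61.9] zrim 117.6
-30 [61.8 61.8 61.9] zrim 117.4
-15 [61.8 61.8 61.9] zrim 117.5
0 [61.8 61.8 61.9] zrim 117.5
15 [61.8 61.8 61.9] zrim 117.6
30 [61.8 61.8 61.9] zrim 117.5
45 [62.4 62.4 62.4] zrim 117.6
60 [64.5 64.5 64.6] zrim 117.5
side 75 -66.9 116.8 65.8 117.3
side 85 -67.5 115.9 66.3 115.9
side 95 -67.0 117.1 66.1 116.4
side 105 -67.7 115.7 66.1 116.6
side 115 -67.3 116.7 66.0 116.7
blade rear z 104.69613781787844
-1 1122 [48.  79.7] [-81.5 -73.8]
1 1098 [48.1 79.8] [72.3 80.1]
```

View pics/s6c.png

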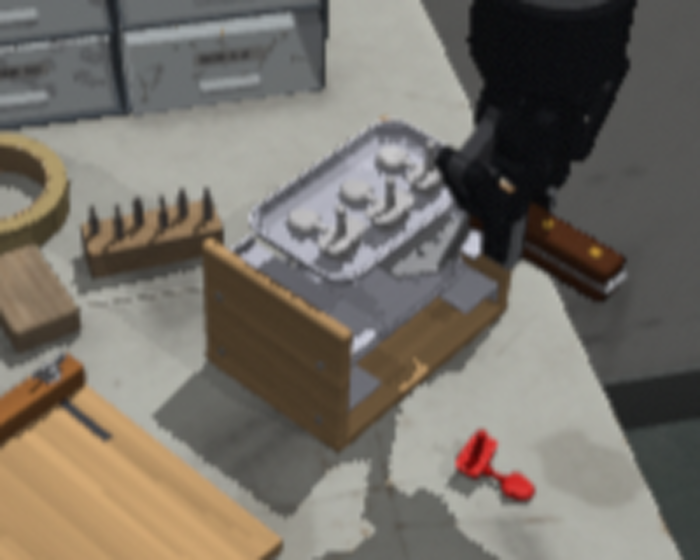

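View pics/w12.png

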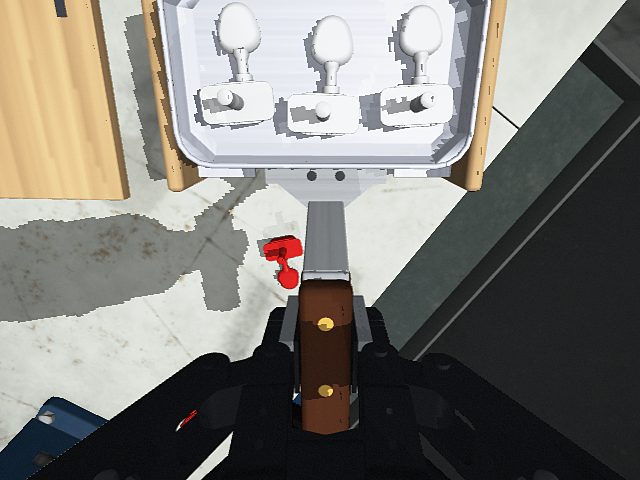

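The wrist view puts the cheek inner faces at -73.8 and +72.3 mm and the pan's centre at -0.6 mm, so it is centred. Lowering now.

{"fn": "apply_moves", "kwargs": {
  "plan": [1,0.001,-0.0002,-0.002,0,1,0.001,-0.0002,-0.006,0,1,0.001,-0.0002,-0.011,0,1,0.001,-0.0002,-0.016,0,1,0.001,-0.0002,-0.02,0,1,0.001,-0.0002,-0.023,0,1,0.001,-0.0002,-0.025,0,1,0.001,-0.0002,-0.0255,0]
}}

```text
clock: 18.75
position: [476.2, -352.3, 116.0]
ee_rot: [0.996, -0.088, -0.0, -0.0]
contact_force: [-0.5, 0.5, -4.1]
gripper_width: 19.0
```

{"fn": "apply_moves", "kwargs": {
  "plan": [1,0,0,-0.0005,0,1,0,0,-0.001,0,1,0,0,-0.0015,0,1,0,0,-0.002,0,1,0,0,-0.002,0]
}}

```text
clock: 19.17
position: [476.4, -352.4, 114.7]
ee_rot: [0.996, -0.088, 0.0, 0.0]
contact_force: [-0.3, -0.0, -3.9]
gripper_width: 18.8
```

{"fn": "apply_moves", "kwargs": {
  "plan": [1,0,0,-0.0004,0,1,0,0,-0.0008,0,1,0,0,-0.0012,0,1,0,0,-0.0015,0,1,0,0,-0.0015,0]
}}

```text
clock: 19.58
position: [476.3, -352.4, 113.0]
ee_rot: [0.996, -0.088, -0.0, -0.0]
contact_force: [0.1, -0.1, -3.6]
gripper_width: 19.5
```

{"fn": "apply_moves", "kwargs": {
  "plan": [1,0,0,-0.0004,0,1,0,0,-0.0008,0,1,0,0,-0.0012,0,1,0,0,-0.0015,0,1,0,0,-0.0015,0]
}}

```text
clock: 20.0
position: [476.3, -352.4, 111.5]
ee_rot: [0.996, -0.088, -0.0, -0.0]
contact_force: [-0.1, 0.5, -3.5]
gripper_width: 19.2
```

{"fn": "apply_moves", "kwargs": {
  "plan": [1,0,0,-0.0004,0,1,0,0,-0.0008,0,1,0,0,-0.0012,0,1,0,0,-0.0015,0,1,0,0,-0.0015,0]
}}

```text
clock: 20.42
position: [476.8, -352.7, 110.5]
ee_rot: [0.996, -0.088, 0.001, 0.0]
contact_force: [0.2, 0.7, -1.9]
gripper_width: 19.0
```

{"fn": "apply_moves", "kwargs": {
  "plan": [1,0,0,-0.0004,0,1,0,0,-0.0008,0,1,0,0,-0.0012,0,1,0,0,-0.0015,0,1,0,0,-0.0015,0]
}}

```text
clock: 20.83
position: [476.4, -352.5, 108.6]
ee_rot: [0.996, -0.088, 0.0, 0.0]
contact_force: [-0.4, -0.5, -1.0]
gripper_width: 19.2
```

Run:
```python
from h import *
panrep('w13')
```

```text
20.8333 [ 476.4 -352.5  108.6] [-0.4 -0.5 -1. ] [0.04 0.11 0.05] [ 9.961e-01 -8.800e-02  1.000e-04  0.000e+00]
yaw 349.9025331196607
-60 [63.5 63.5 63.7] zrim 87.2
-45 [61.7 61.7 61.8] zrim 87.4
-30 [61.7 61.7 61.7] zrim 87.3
-15 [61.7 61.7 61.8] zrim 87.1
0 [62.3 62.3 62.3] zrim 87.3
15 [62.3 62.3 62.3] zrim 87.3
30 [62.2 62.2 62.2] zrim 87.3
45 [62.2 62.2 62.3] zrim 87.3
60 [64.5 64.9 64.9] zrim 87.0
side 75 -74.4 85.7 73.1 85.0
side 85 -74.5 86.3 73.5 81.7
side 95 -74.4 89.2 73.3 80.5
side 105 -74.3 86.0 73.2 88.9
side 115 -74.3 86.8 73.3 87.9
blade rear z 72.23253448999222
```

Pan is seated: rim z is 87.3 mm and the wrist force is back to the lifter's weight alone. Dropping the blade 6 mm and drawing it out.

{"fn": "apply_moves", "kwargs": {
  "plan": [1,0,0,-0.001,0,1,0,0,-0.002,0,1,0,0,-0.0035,0,1,0,0,-0.005,0,1,0,0,-0.006,0,1,0,0,-0.006,0]
}}

```text
clock: 21.38
position: [476.2, -352.3, 102.2]
ee_rot: [0.996, -0.088, -0.0, -0.0]
contact_force: [-0.7, 0.0, -1.5]
gripper_width: 19.1
```

{"fn": "apply_moves", "kwargs": {
  "plan": [1,-0.001,0.0002,0,0,1,-0.0025,0.0004,0,0,1,-0.0049,0.0009,0,0,1,-0.0089,0.0016,0,0,1,-0.0138,0.0025,0,0,1,-0.0187,0.0033,0,0,1,-0.0236,0.0042,0,0,1,-0.0295,0.0053,0,0]
}}

```text
clock: 22.05
position: [446.3, -347.1, 102.7]
ee_rot: [0.996, -0.088, 0.0, 0.0]
contact_force: [-0.0, -0.3, -1.3]
gripper_width: 19.2
```

Run:
```python
from h import *
panrep('w14')
```

```text
22.05 [ 446.3 -347.1  102.7] [-0.  -0.3 -1.3] [-0.01  0.07  0.01] [ 9.961e-01 -8.800e-02  1.000e-04  0.000e+00]
yaw 349.89762148261815
-60 [80.5 80.5 80.5] zrim 74.4
-45 [80.5 80.5 80.6] zrim 74.4
-30 [96.1 96.1 96.1] zrim 80.9
-15 [96.1 96.1 96.1] zrim 81.2
0 [96.1 96.1 96.1] zrim 80.6
15 [96.5 96.5 96.6] zrim 80.4
30 [96.5 96.6 96.6] zrim 80.5
45 [80.6 80.6 80.6] zrim 74.6
60 [80.6 80.6 80.6] zrim 74.6
side 75 -75.0 81.3 75.0 78.3
side 85 -74.4 73.7 73.3 80.4
side 95 -74.4 75.3 73.3 78.4
side 105 -74.5 81.7 73.2 74.9
side 115 -74.5 76.7 73.2 74.5
blade rear z 66.33694071176137
```

View pics/w14.png

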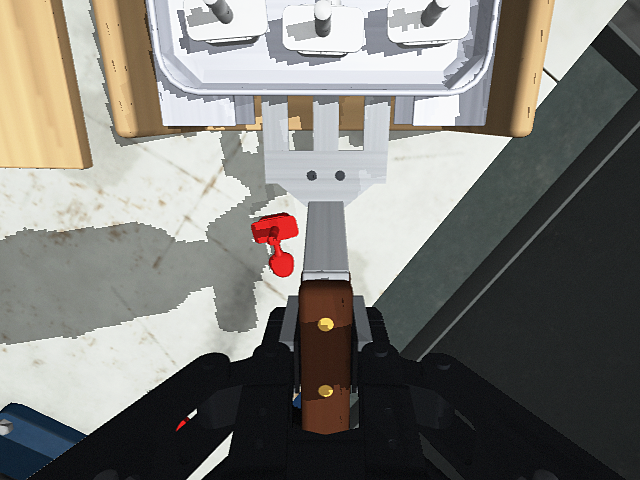

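{"fn": "apply_moves", "kwargs": {
  "plan": [1,-0.0079,0.0014,0,0,1,-0.0177,0.0032,0,0,1,-0.0285,0.0051,0,0,1,-0.0404,0.0072,0,0,1,-0.0522,0.0093,0,0,1,-0.064,0.0114,0,0,1,-0.0758,0.0135,0,0,1,-0.0876,0.0156,0,0]
}}

```text
clock: 22.77
position: [358.0, -331.3, 102.7]
ee_rot: [0.996, -0.088, 0.0, 0.0]
contact_force: [-0.3, -0.2, -0.9]
gripper_width: 19.3
```

{"fn": "apply_moves", "kwargs": {
  "plan": [1,-0.009,0.002,0.01,0,1,-0.015,0.003,0.03,-5,1,-0.015,0.003,0.045,-12,1,-0.015,0.02,0.05,-19,1,-0.012,0.045,0.05,-26,1,-0.005,0.075,0.05,-33,1,0.005,0.105,0.05,-40,1,0.015,0.135,0.05,-47]
}}

```text
clock: 23.43
position: [372.2, -200.4, 152.8]
ee_rot: [0.885, -0.465, 0.0, -0.0]
contact_force: [1.2, 1.3, -2.2]
gripper_width: 19.3
```

Run:
```python
from h import *
s=arm.read_state();print(s['position'],s['ee_rot'],s['joints'].round(2))
q=s['ee_rot'];print(np.rad2deg(2*np.arctan2(q[1],q[0])))
for t in ('scene','side'): grab(t,t+'7')
a=load('scene7')
im=a['color'][130:290,230:430][:,:,::-1];cv2.imwrite(f'pics/s7c.png',cv2.resize(im,None,fx=3.5,fy=3.5,interpolation=cv2.INTER_CUBIC))
```

```text
[ 372.15833353 -200.40219957  152.84213186] [ 8.85147479e-01 -4.65310396e-01  3.75432741e-04 -1.86160152e-04] [-0.11  0.12 -0.58 -0.   -0.87  0.71]
-55.460629678020425
```

View pics/s7c.png

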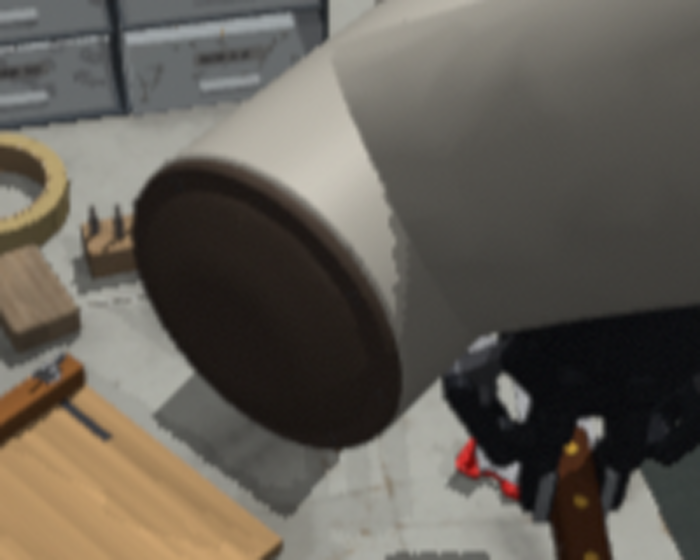

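View pics/side7.png

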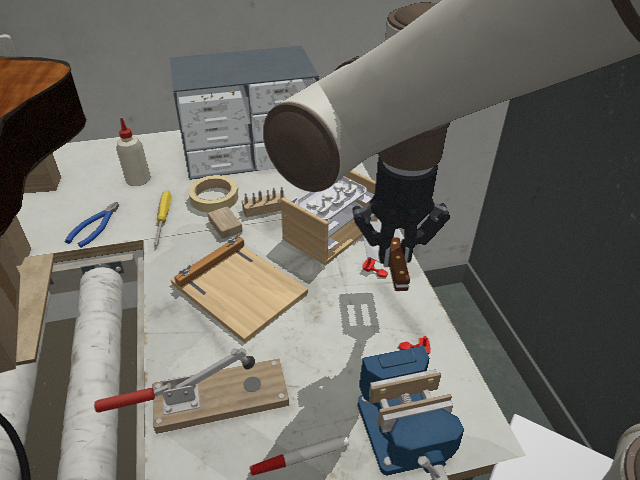

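{"fn": "apply_moves", "kwargs": {
  "plan": [1,0.008,0.018,0,-7,1,0.016,0.036,0,-14,1,0.024,0.054,0,-21,1,0.032,0.072,0,-28,1,0.04,0.088,0,-35,1,0.04,0.088,0,-36.8,1,0.04,0.088,0,-36.8]
}}

```text
clock: 24.12
position: [412.8, -113.2, 152.7]
ee_rot: [-0.696, 0.718, -0.0, 0.0]
contact_force: [-0.1, 0.1, -2.2]
gripper_width: 19.1
```

{"fn": "apply_moves", "kwargs": {
  "plan": [1,0,0,-0.02,0,1,0,0,-0.05,0,1,0,0,-0.075,0,1,0,0,-0.095,0,1,0,0,-0.104,0,1,0,0,-0.108,0,1,0,0,-0.11,0,1,0,0,-0.11,0]
}}

```text
clock: 24.78
position: [413.0, -113.8, 42.8]
ee_rot: [-0.695, 0.719, -0.0, 0.0]
contact_force: [0.1, -0.7, -1.0]
gripper_width: 19.1
```

{"fn": "apply_moves", "kwargs": {
  "plan": [1,0,0,-0.001,0,1,0,0,-0.002,0,1,0,0,-0.003,0,1,0,0,-0.0035,0,1,0,0,-0.0035,0]
}}

```text
clock: 25.2
position: [413.0, -113.3, 39.3]
ee_rot: [-0.695, 0.719, -0.0, 0.0]
contact_force: [-0.0, -0.0, -1.0]
gripper_width: 19.1
```

{"fn": "apply_moves", "kwargs": {
  "plan": [1,0,0,-0.0005,0,1,0,0,-0.001,0,1,0,0,-0.001,0]
}}

```text
clock: 25.45
position: [413.0, -113.3, 38.3]
ee_rot: [-0.695, 0.719, -0.0, 0.0]
contact_force: [-0.8, 0.8, -0.7]
gripper_width: 19.0
```

{"fn": "apply_moves", "kwargs": {
  "plan": [1,0,0,-0.0005,0,1,0,0,-0.001,0,1,0,0,-0.001,0]
}}

```text
clock: 25.7
position: [413.1, -113.1, 38.0]
ee_rot: [-0.696, 0.718, -0.0, 0.0]
contact_force: [-3.2, 3.9, 8.3]
gripper_width: 19.3
```

Blade is down on the worktop. Opening half-way and withdrawing upward.

{"fn": "apply_moves", "kwargs": {
  "plan": [1,0,0,0.0005,0,0.3,0,0,0.0005,0,0,0,0,0.0005,0,0,0,0,0.0005,0,0,0,0,0.0005,0,0,0,0,0.0005,0]
}}

```text
clock: 26.2
position: [412.9, -113.4, 37.5]
ee_rot: [-0.695, 0.719, 0.0, -0.0]
contact_force: [-0.2, 0.8, 0.4]
gripper_width: 42.7
```

{"fn": "apply_moves", "kwargs": {
  "plan": [0,0,0,0.01,0,0,0,0,0.03,0,0,0,0,0.06,0,0,0,0,0.1,0,0,0,0,0.14,0,0,0,0,0.17,0,0,0,0,0.18,0]
}}

```text
clock: 26.78
position: [415.4, -113.6, 222.9]
ee_rot: [-0.696, 0.718, -0.004, 0.003]
contact_force: [0.9, -0.4, -0.9]
gripper_width: 42.9
```

{"fn": "apply_moves", "kwargs": {
  "plan": [0,-0.02,-0.01,0.03,0,0,-0.035,-0.035,0.05,0,0,-0.05,-0.07,0.06,0,0,-0.06,-0.1,0.06,0,0,-0.07,-0.14,0.06,0,0,-0.08,-0.18,0.06,0,0,-0.09,-0.22,0.06,0,0,-0.1,-0.25,0.06,0]
}}

```text
clock: 27.45
position: [311.9, -365.8, 277.4]
ee_rot: [-0.695, 0.719, -0.0, -0.0]
contact_force: [0.0, 1.3, -0.1]
gripper_width: 42.8
```

Run:
```python
from h import *
s=arm.read_state();print(s['clock'],s['position'],s['contact_force'])
for t in ('scene','side','wrist'): grab(t,t+'8')
for t in('scene8','side8'):
    P=cloud(load(t)).reshape(-1,3)
    B=lambda z0,z1,a,b,c,e:P[(P[:,2]>z0)&(P[:,2]<z1)&(P[:,0]>a)&(P[:,0]<b)&(P[:,1]>c)&(P[:,1]<e)]
    for n,q in(('handle',B(62,72,370,450,-170,-10)),('rim',B(84,91,510,650,-436,-300)),('bit',B(30,60,700,790,-440,-290)),('sand',B(20,28,720,800,-330,-240))):
        if len(q)>5:
            r=cv2.minAreaRect(q[:,:2].astype(np.float32));print(t,n,len(q),np.round(r[0],1),np.round(r[1],1),round(r[2],1),q[:,2].mean().round(1))
```

```text
27.45 [ 311.87108002 -365.83390188  277.4201363 ] [ 0.03889875  1.25578952 -0.07919544]
scene8 handle 600 [413.  -94.1] [88.2 20.4] 87.9 66.5
scene8 rim 575 [ 573.9 -372.5] [141.3 102.6] 79.1 87.3
scene8 bit 98 [ 728.6 -357.2] [80.5 13.8] 48.1 38.5
scene8 sand 449 [ 762.7 -284.8] [74.2 89.6] 0.5 22.0
side8 handle 693 [414.5 -95.9] [88.5 20.7] 87.8 67.3
side8 rim 661 [ 575.5 -375.5] [140.1 105.8] 79.5 87.3
side8 bit 145 [ 729.2 -359.1] [82.1 15.2] 49.1 38.6
side8 sand 555 [ 762.  -285.4] [89.1 75.1] 89.2 23.0
```

View pics/side8.png

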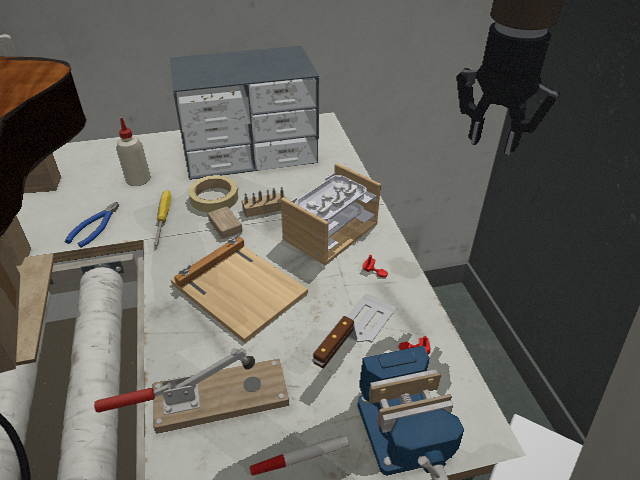

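Run:
```python
from h import *
for t in('scene0','scene8','side0','side8'):
    P=cloud(load(t)).reshape(-1,3)
    B=lambda z0,z1,a,b,c,e:P[(P[:,2]>z0)&(P[:,2]<z1)&(P[:,0]>a)&(P[:,0]<b)&(P[:,1]>c)&(P[:,1]<e)].mean(0).round(1)
    print(t,'bit',B(30,60,700,790,-440,-310),'sand',B(20,28,730,800,-310,-250))
    if t.endswith('8'):
        a=np.deg2rad(-10.1);ex=np.array([np.cos(a),np.sin(a)]);ey=np.array([-ex[1],ex[0]]);o=np.array([576,-368])
        X=(P[:,:2]-o)@ex;Y=(P[:,:2]-o)@ey;k=(P[:,2]>85.5)&(P[:,2]<89)
        for y in(-40,-20,0,20,40): 
            kk=k&(abs(Y-y)<5)&(abs(X)<46);print(y,np.sort(X[kk])[[0,1,-2,-1]].round(1))
        kk=k&(abs(X)<30)&(abs(Y)<71);print('Y',np.percentile(Y[kk],[.5,99.5]).round(1))
im=np.vstack([load(t)['color'][155:265,265:395][:,:,::-1] for t in('scene8','side8')])
cv2.imwrite('pics/f.png',cv2.resize(im,None,fx=2.7,fy=2.7,interpolation=cv2.INTER_CUBIC))
```

```text
scene0 bit [ 728.5 -357.9   38.8] sand [ 765.1 -272.2   21.9]
scene8 bit [ 728.6 -357.7   38.5] sand [ 765.1 -272.7   21.8]
-40 [-39.2 -39.1  39.9  41.9]
-20 [-39.8 -39.8  39.6  41.1]
0 [-39.6 -39.3  40.5  40.9]
20 [-40.4 -40.   41.1  41.3]
40 [-39.4 -39.   40.7  41.7]
Y [-67.6  65.6]
side0 bit [ 730.7 -358.5   38.2] sand [ 766.2 -273.    22.7]
side8 bit [ 729.9 -359.1   38.6] sand [ 765.8 -272.9   22.9]
-40 [-38.  -37.7  43.3  43.6]
-20 [-38.5 -38.   41.3  41.5]
0 [-37.2 -37.2  42.   42.2]
20 [-38.2 -37.3  41.5  41.6]
40 [-38.  -37.5  42.2  43.1]
Y [-68.4  60.7]
```

View pics/f.png

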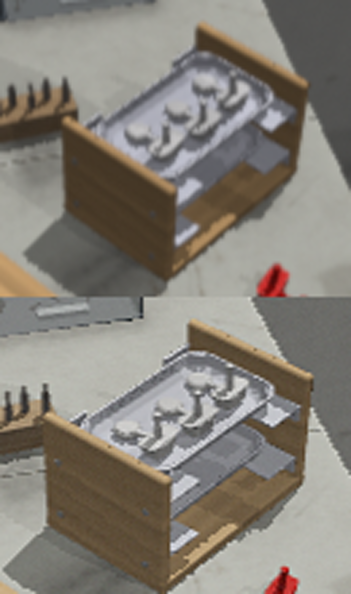

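The pan is centred in the stand to 1-2 mm with all three heads upright, the lifter lies flat, and the bystanders haven't moved. Handing in.

```bash
python3 -c "
from bench import arm
print(arm.job_done())"
```

```text
the job is handed in; nothing more can be done
None
```

The job is handed in at about 27.6 s of the 72 s; no verdict was reported.

**What I did:**
- I took the lifter by its handle and pushed its blade along the board with light contact, peaking at 14 N upward on the tool, until the pan stood at the fence.
- The blade wedged under the foot at about 13 N. I ran it in until the edge met the fence at about 7 N.
- I carried the pan level to the stand, set it on the upper ledges, drew the blade out between them, and laid the lifter where it was first found.

**Last checks:**
- **Pan:** its rim is at z 87.3 mm, as it should be on the 75 mm ledges. It is centred within about 1–2 mm front to back in both views. Sideways it is about 1 mm off by the scene camera. The side camera's sideways reading was 4 mm off, but that view is partly hidden by the near cheek. The pan is square to the stand to within about 0.5°.
- **Heads:** all three stand upright inside the rim.
- **Lifter:** its handle top measures about 67 mm, the nominal height for lying flat.
- **Other things:** the bit block and sanding block are within 1 mm of their starting places, and the red look-alikes were left alone.

Sideways readings of the stand from the wrist camera differed by 2–3 mm at first. They agreed with each other once the pan was close above the stand.

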